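# Latch the lid of the transport incubator

## Robot

A 7-joint arm with a two-finger parallel gripper is mounted at the origin on the work surface. World frame = base frame: x ahead of the robot, y to its left, z up, the work surface at z = 0. Lengths are in m, angles in degrees, forces in N, time in s.
With the tool pointing down it reaches from about 0.425 to 0.875 m from the base axis. Payload 4.7 kg.
Tool frame: the origin (TCP) lies between the finger pads; the fingertips stand 25 mm ahead of it and the grasp point (between the pads) lies 6 mm ahead of it (env.tip_reach is the distance from the TCP to the fingertips, in m); z points along the fingers, y is the direction in which the jaws open and shut (so a half turn about z gives the same grasp; the last joint's range is limited). The gripper opens to 87 mm and grips with 3 to 60 N. Pads are 19 mm wide; open, the fingers measure 117 mm over their backs; the gripper's body (75 mm by 190 mm) begins 51 mm behind the grasp point.
Start: joints at [77.584, 18.392, -4.016, 83.108, 1.295, 78.541, -3.26], TCP at [0.149, -0.633, 0.248] pointing down, gripper open.
Joint ranges: [-163.93, 163.93], [-17.29, 119.83], [-79.2, 71.16], [3.27, 140.29], [-89.18, 269.18], [5.43, 117.66], [-154.24, 154.24]. Speed limits (degrees/s): [147.25, 147.25, 180, 180, 180, 180, 180].

## Interface

Orientations are given as [roll, pitch, yaw] about the fixed x, y, z axes, in that order (R = Rz(yaw) Ry(pitch) Rx(roll)).
In Python, from cell import env, viewer, job gives the robot as it stands.
- The arm moves only by the tool move_arm, never from a script. Its argument "steps" is a list of rows, each a list of 7 numbers: the finger opening in cm, from 0 to 8.7, then the shift along the tool's x, y, z in cm, then the turn, a rotation vector about the tool's x, y, z in rad. In form: [[fingers, tx, ty, tz, wx, wy, wz], ...]. A call has 1 to 5 rows; each row shifts and turns the commanded pose from where the row before left it, along the tool's axes as they then stand; what a row does not reach is not made up. A row lasts 1/12 s, in which the tool goes at most 41.7 mm and 7.16 degrees, less where a joint would pass 70% of its speed; a pose out of reach is approached as far as the arm can. A call is refused whole if a number of a shift passes 4.17 or a number of a turn 0.125, either way. A call with a gripper value outside its range is refused whole. The fingers move at their own pace and stop on an object; "force" is the grip in N (left out, the last holds). Time passes only in rows, so rows that do not move let the fingers close. It gives the time, the measured TCP pose, the force and the opening at its end, in the units of the state.
- env.get_obs(): the state, without advancing time (a new reading comes with each control period).
- viewer.read_camera(name): name is "scene" or "top" or "wrist"; returns a dict with "img" (480x640x3 uint8, red, green, blue), "vfov" (degrees; the focal length in pixels is half the picture's height over the tangent of half this angle, whatever the lens; pixels are square), "cx", "cy" (the principal point, pixels), "k1" (the pictures are not rectified: a ray, as slopes to the right and down, at radius r is drawn at 1 + k1 r^2 times it, then the intrinsics apply), "extrinsics" (4x4, takes a point from world to camera coordinates); the wrist camera has in their place "mount" (4x4, takes a point from camera to tool coordinates, whose origin is the TCP and whose axes are the flange's). Camera axes: x right, y down, z forward; pixel columns grow to the right and rows downward; lengths in m; the calibration is good to about 2 mm. A picture is of the moment at which its call begins: read the wrist's pose just before it. There is no depth.
- job.sign_off(): hands the job in, once; it reports no verdict.
The state is a dict: "time_s": time; "qpos": joint angles; "joint_velocities": joint speeds; "effort": joint torques, N m; "tool_pos": TCP position; "tool_rot": TCP orientation; "force": force on the tool from outside, world axes, zero at the start; "wrist_torque": the same for the moment, N m; "grip_width": finger opening in m.
Only numpy, scipy, OpenCV 4.12 (cv2) and the standard library are available. Lean on these libraries where they do the work, as an engineer would, in place of code of your own. Each camera call takes 0.05 s, during which the arm holds its last target.

## Task

The lid of the white transport incubator rests loose on its gasket. Hook the bar of the latch's bail over the keeper on the front of the lid, feeling it down into the groove behind the keeper's upturned lip instead of forcing it, then press the lever past centre until it lies fully home and clamps the lid. Be gentle: until the bar is down in the groove the bail must never press on the keeper or the lid with more than 15 N, and the fingers never on the lever with more than 25 N; let go at the end and leave the dishes and everything else on the bench where they are.

Things in the scene. Friction and masses are not known exactly. Their poses are not given: they have to be found in the camera images.
- case: portable transport incubator, fixed: white box 180 mm deep (x) x 240 mm wide (y), grey lid with its top 146 mm above the bench, black handle bar on it up to 160 mm. Origin: centre of its underside. Its own -x axis points out of the front wall, which carries the latch (wall face at x = -90 mm; the lid's front about flush with it); z up
- keeper_seat (a point): where the bar's centre lies when hooked if the lid is centred: 24 mm in front of the wall, 126.5 mm above the bench; fixed to the case, axes as the case's. The keeper on the lid's front, 30 mm wide: floor 2.5 mm below this point; black steel-faced smooth boss 4 mm behind (+x), 21 mm tall above the floor; steel lip 4 to 7.5 mm in front (-x), 6 mm tall above the floor. All shift up to 6 mm in or out with the lid
- lid (a joint): angle of the lid about its back edge (rad): about -0.001 resting on its gasket, -0.013 to -0.020 clamped, its front then drawn down 2.5 to 4 mm. The lid was laid on by hand: it sits, and the keeper with it, up to 6 mm farther in or out along the case's x axis than centred: not measured, to be felt or seen. The rubber holds it there (25 N to shift it): do not push it about
- latch_pin (a point): centre of the pin about which the lever turns (along the case's y axis), on the latch base on the front wall: 24 mm in front of the wall, 74 mm above the bench, straight below keeper_seat; axes as the case's
- lever (a joint): angle of the steel lever (rad): 0 = home, hanging down from its pin along the wall, against a stiff stop; 1.57 = handle level, pointing out. Stays where left. With the bar in the groove it stands at 1.0 to 1.3; pressed on from there it draws the lid down, hardest at 0.9 to 0.4 (5 to 12 N at lever_press), easing to nothing at dead centre, 0.09 to 0.31; below that it pulls itself home
- lever_press (a point): where to press: on the outer face of the handle plate (24 mm wide, 5 mm thick), 38 mm from the pin along the handle and 7 mm off the pin's axis outward. 8 to 12 mm farther on the handle ends in a lip flaring outward by 9 mm. Lever home: 36 mm above the bench, 31 mm in front of the wall. Its own -x axis points out of the plate's outer face
- lever_plate: the lever's handle plate; origin on the pin, axes as the case's when home, turning with the lever. The bail is pivoted on the lever 18 mm from the pin: when home, 17.6 mm below the pin and 3.6 mm nearer to the wall
- bail (a joint): angle of the bail against the lever (rad): its lean outward from upright is this value minus the lever's angle. It grows as the bail swings out, away from the case. Stays where left (light friction)
- bail_bar (a point): centre of the bail's cross bar, a 5 mm wire along the case's y axis with a flat-ended red cap, 10 mm across, at each end, 53 mm over both caps. Grip it across the two caps, fingers closing along the case's y axis; the bail turns freely in its caps and carries the lever along
- bail_loop: the bail: steel wire loop, two 5 mm legs 44 mm apart, straddling lever and keeper, joined by the cross bar 64.5 mm from their pivot on the lever. Origin at that pivot; its z axis points along the legs to the bar
- dish_large_c (a point): covered culture dish, clear plastic with blue dots, 60 mm across, 15 mm high; bystander, its centre half-way up
- dish_small_c (a point): covered culture dish, clear plastic with orange dots, 40 mm across, 12 mm high; bystander, its centre half-way up
- forceps_c (a point): steel forceps lying flat, 120 mm long, 9 mm high; bystander, its centre half-way up
- media_bottle_c (a point): clear bottle with a blue cap, 60 mm across, 120 mm high; bystander, its centre half-way up
- tip_box_c (a point): blue pipette-tip box with yellow tips, 85 x 120 x 57 mm; bystander, its centre half-way up
- tube_rack_c (a point): white rack with eight capped tubes, 70 x 150 mm, 92 mm high; bystander, its centre half-way up
- pipette_c (a point): white pipette lying flat, 230 mm long, 28 mm high; bystander, its centre half-way up

How it is judged:
By the outcome, as a careful person would: the job done as asked, in the order asked, and still so for the second after the job is handed in, with the robot touching nothing.
It also fails if it takes over 67 s, if anything falls off the work surface, if the arm or the gripper's body presses on something with over 40 N, if the wrist force passes 120 N, or if a joint passes its speed limit or range.

## Working session

There is one attempt and no reset: what is moved stays moved. The work goes in short steps, Python scripts to look and compute and a tool call to move; the robot and the scene stay as the last step left them, time stands still between calls to the robot, and variables do not carry over. Pictures are saved under pics/ and viewed, and the job is handed in when it is done.

Besides the shell and the picture viewer there is one more tool, called after "Emit:" as name(argument=value, ...) on one line, values as JSON. move_arm: Moves the arm, as the interface text tells. Its arguments: {"type":"object","properties":{"steps":{"type":"array"},"force":{"type":"number"}},"required":["steps"]}

```bash
ls; mkdir -p pics; cat > h.py <<'E'
import numpy as np, cv2
from scipy.spatial.transform import Rotation as R
from cell import env, viewer, job
def cam(name,save=None):
    o=env.get_obs(); d=viewer.read_camera(name); d['obs']=o
    if name=='wrist':
        T=np.eye(4);T[:3,:3]=R.from_euler('xyz',o['tool_rot'],degrees=True).as_matrix();T[:3,3]=o['tool_pos']
        d['c2w']=T@d['mount']
    else: d['c2w']=np.linalg.inv(d['extrinsics'])
    if save: cv2.imwrite('pics/'+save,d['img'][:,:,::-1])
    return d
def f(d): return d['img'].shape[0]/2/np.tan(np.radians(d['vfov'])/2)
def proj(d,P):
    P=np.atleast_2d(P); w2c=np.linalg.inv(d['c2w']); p=P@w2c[:3,:3].T+w2c[:3,3]
    s=p[:,:2]/p[:,2:]; r2=(s**2).sum(1,keepdims=True); s=s*(1+d['k1']*r2)
    return s*f(d)+[d['cx'],d['cy']]
def ray(d,uv):
    s0=(np.array(uv,float)-[d['cx'],d['cy']])/f(d); s=s0.copy()
    for _ in range(20): s=s0/(1+d['k1']*(s@s))
    v=d['c2w'][:3,:3]@np.array([*s,1]); return d['c2w'][:3,3],v/np.linalg.norm(v)
def onz(d,uv,z):
    o,v=ray(d,uv); return o+v*(z-o[2])/v[2]
def tri(rs):
    A=0;b=0
    for o,v in rs:
        M=np.eye(3)-np.outer(v,v);A=A+M;b=b+M@o
    return np.linalg.solve(A,b)
E
python3 - <<'E'
from h import *
print(env.get_obs(), env.tip_reach)
for n in ['scene','top','wrist']:
    d=cam(n,n+'0.png'); print(n,d['vfov'],d['cx'],d['cy'],d['k1'],d['c2w'].round(4).tolist())
E
```

```text
pics
{'time_s': 0.0, 'qpos': array([77.58444269, 18.43963772, -4.01570689, 83.17458523,  1.29566269,
       78.53967493, -3.26037111]), 'joint_velocities': array([-0.03860397,  0.10123315,  0.01620012, -0.06185669,  0.03740943,
       -0.1086703 , -0.03579578]), 'effort': array([ 3.74094925e-04, -4.91282523e+01, -4.03197370e-01, -3.12528276e+01,
       -6.37278683e-02,  4.34586941e-02,  1.87533419e-04]), 'tool_pos': array([ 0.14852414, -0.63229267,  0.24645771]), 'tool_rot': array([-1.79891381e+02,  6.26870307e-03,  1.32252335e+01]), 'force': array([ 0.180875  , -0.46853965,  0.1723062 ]), 'wrist_torque': array([ 0.00239358, -0.01681459, -0.04478581]), 'grip_width': 0.08666860050449754} 0.025
scene 52.56626071512296 316.34731989098816 238.7074127527104 0.02570186347476836 [[-0.4048, 0.7729, -0.4886, 1.1604], [0.9144, 0.3393, -0.2209, 0.2614], [-0.005, -0.5362, -0.8441, 1.1733], [0.0, 0.0, 0.0, 1.0]]
top 53.26313326893878 318.0094197413485 242.52400135982444 0.01745615593796527 [[0.0198, -0.9917, 0.127, 0.401], [-0.9998, -0.0206, -0.0051, 0.0043], [0.0077, -0.1268, -0.9919, 1.1915], [0.0, 0.0, 0.0, 1.0]]
wrist 66.20021527093408 316.81548113525366 244.51963176825305 -0.05971851848125464 [[0.2282, -0.9423, -0.2448, 0.214], [-0.9736, -0.2212, -0.0561, -0.6166], [-0.0013, 0.2511, -0.968, 0.383], [0.0, 0.0, 0.0, 1.0]]
```

View pics/scene0.png

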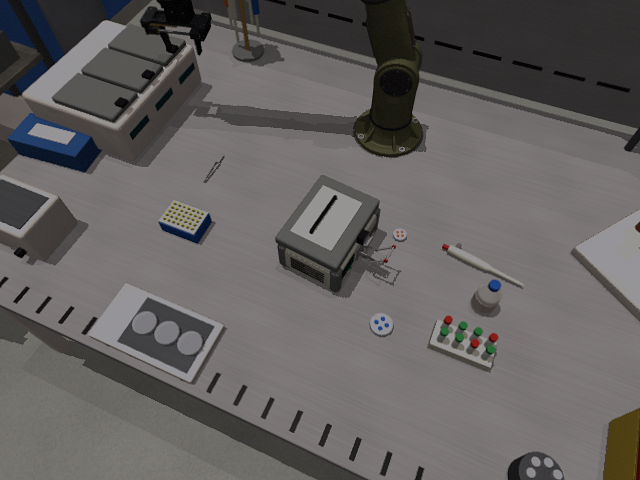

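View pics/top0.png

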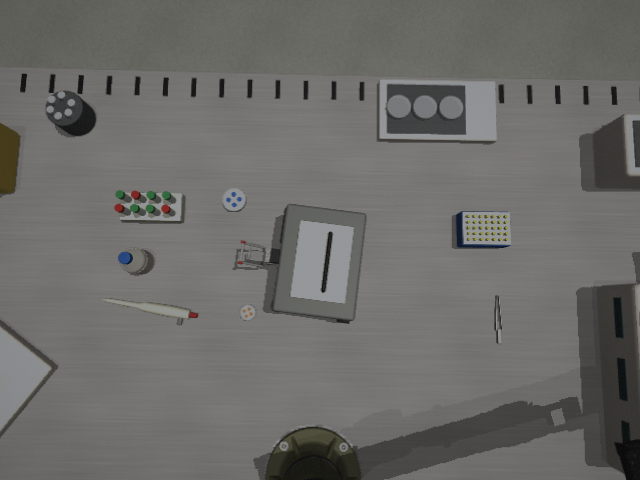

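View pics/wrist0.png

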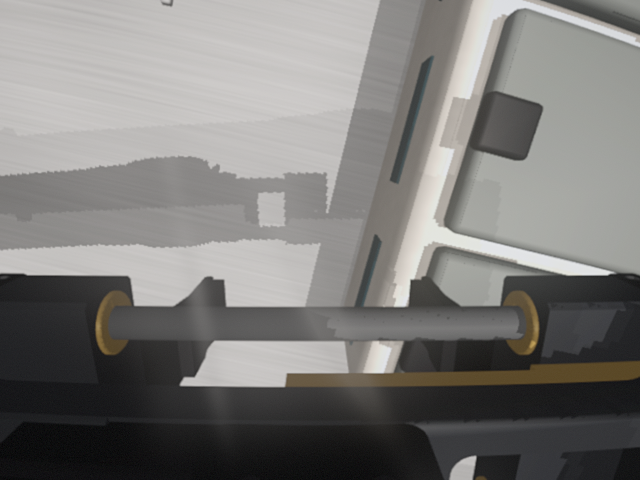

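```bash
python3 - <<'E'
import cv2
a=cv2.imread('pics/scene0.png')[170:300,260:420]; b=cv2.imread('pics/top0.png')[190:335,220:380]
cv2.imwrite('pics/za.png',cv2.resize(a,None,fx=5,fy=4.6,interpolation=3)); cv2.imwrite('pics/zb.png',cv2.resize(b,None,fx=4,fy=4,interpolation=3))
E
```

```text
(no output)
```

View pics/za.png

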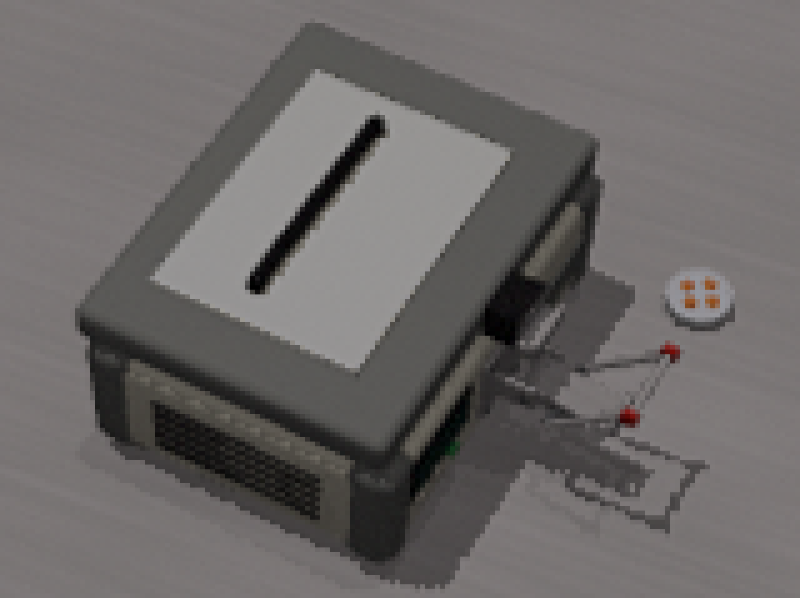

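View pics/zb.png

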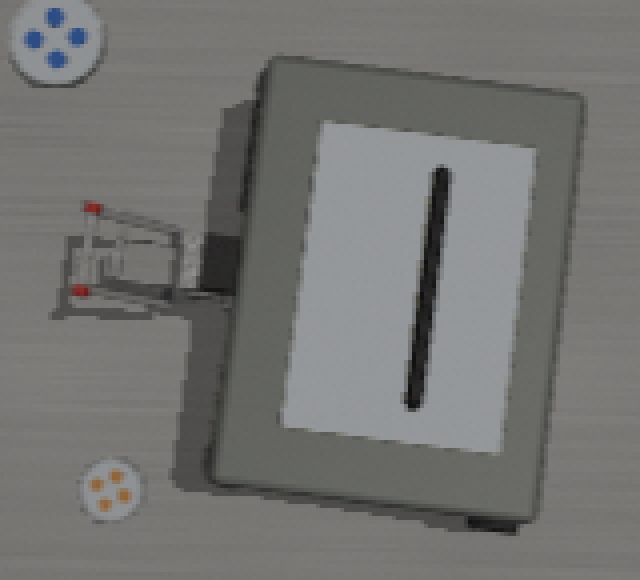

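```bash
python3 - <<'E'
from h import *
T=cam('top');S=cam('scene')
def red(d,box):
    x0,y0,x1,y1=box; im=d['img'][y0:y1,x0:x1].astype(int)
    m=((im[...,0]-np.maximum(im[...,1],im[...,2]))>50).astype(np.uint8)
    n,l,s,c=cv2.connectedComponentsWithStats(m)
    return [(c[i]+[x0,y0],s[i,4]) for i in range(1,n)]
rt=red(T,(225,230,250,280)); rs=red(S,(375,235,400,270)); print(rt,rs)
rt=sorted([c for c,a in rt if a>3],key=lambda c:c[1]); rs=sorted([c for c,a in rs if a>3],key=lambda c:-c[1])
P=[]
for a,b in zip(rt,rs):
    p=tri([ray(T,a),ray(S,b)]); P.append(p); print(p, proj(T,p)-a, proj(S,p)-b)
print(np.linalg.norm(P[0]-P[1]), np.degrees(np.arctan2(*(P[0]-P[1])[1::-1])))
for c in [(287.5,204.2),(365.7,213.7),(353.7,320),(273,311)]: print(onz(T,c,.146))
# handle bar ends z .16
for c in [(330.5,232.5),(323,291)]: print('h',onz(T,c,.16))
for c in [(234,200),(248,313)]: print('dish',onz(T,c,.013))
E
```

```text
[(array([243. , 241.5]), np.int32(6)), (array([239.66666667, 262.11111111]), np.int32(9))] [(array([397.5, 235.5]), np.int32(4)), (array([393.8, 245.6]), np.int32(5)), (array([385.33333333, 259.88888889]), np.int32(9))]
[0.5372365  0.16840612 0.11737821] [[-0.03682067  0.01064069]] [[-0.03458552 -0.00089271]]
[0.49017954 0.17397273 0.11920238] [[-0.14483788  0.04226097]] [[-0.13293532 -0.00166634]]
0.047420165645618476 -6.746458706800447
[0.61927602 0.06849653 0.146     ]
[ 0.60150821 -0.1056425   0.146     ]
[ 0.36788637 -0.0813707   0.146     ]
[0.38367186 0.09322305 0.146     ]
h [ 0.55558071 -0.02774048  0.16      ]
h [ 0.42841774 -0.01374136  0.16      ]
dish [0.65484582 0.21089315 0.013     ]
dish [0.37550149 0.16510461 0.013     ]
```

Emit:
move_arm(steps=[[8.7,4.0,0,0,0,0,-0.062],[8.7,4.0,0,0,0,0,-0.062],[8.7,4.0,0,0,0,0,-0.062],[8.7,4.0,0,0,0,0,-0.062],[8.7,4.0,0,0,0,0,-0.062]])

```text
time_s: 0.67
tool_pos: [0.3371, -0.5629, 0.2474]
tool_rot: [180.0, -0.0, 31.1]
force: [0.4, -0.9, 0.2]
grip_width: 0.0868
```

Emit:
move_arm(steps=[[8.7,4.0,0,0,0,0,-0.062],[8.7,4.0,0,0,0,0,-0.062],[8.7,4.0,0,0,0,0,-0.062],[8.7,4.0,0,0,0,0,-0.062],[8.7,4.0,0,0,0,0,-0.062]])

```text
time_s: 1.08
tool_pos: [0.4937, -0.4394, 0.2473]
tool_rot: [180.0, 0.0, 48.9]
force: [-0.5, 1.0, -0.7]
grip_width: 0.0867
```

Emit:
move_arm(steps=[[8.7,4.0,0,0,0,0,-0.062],[8.7,4.0,0,0,0,0,-0.062],[8.7,4.0,0,0,0,0,-0.062],[8.7,4.0,0,0,0,0,-0.062],[8.7,4.0,0,0,0,0,-0.062]])

```text
time_s: 1.5
tool_pos: [0.6051, -0.2742, 0.2473]
tool_rot: [180.0, 0.0, 66.7]
force: [0.4, -0.2, 0.6]
grip_width: 0.0874
```

Emit:
move_arm(steps=[[8.7,4.0,0,0,0,0,-0.062],[8.7,4.0,0,0,0,0,-0.062],[8.7,4.0,0,0,0,0,-0.062],[8.7,4.0,0,0,0,0,-0.062],[8.7,4.0,0,0,0,0,0]])

```text
time_s: 1.92
tool_pos: [0.6607, -0.0829, 0.2473]
tool_rot: [-180.0, -0.0, 80.9]
force: [0.2, 0.3, 0.3]
grip_width: 0.0868
```

Emit:
move_arm(steps=[[8.7,3.2,-2.6,0,0,0,-0.054],[8.7,3.2,-2.6,0,0,0,0],[8.7,3.2,-2.6,0,0,0,0],[8.7,3.2,-2.6,0,0,0,0],[8.7,3.2,-2.6,0,0,0,0]])

```text
time_s: 2.33
tool_pos: [0.5489, 0.0911, 0.2473]
tool_rot: [-180.0, 0.0, 83.8]
force: [0.5, 0.2, -0.0]
grip_width: 0.0868
```

Emit:
move_arm(steps=[[8.7,3.2,-2.6,0,0,0,0],[8.7,3.2,-2.6,0,0,0,0],[8.7,0,0,0,0,0,0],[8.7,0,0,0,0,0,0]])

```text
time_s: 2.67
tool_pos: [0.504, 0.1617, 0.2481]
tool_rot: [179.9, 0.0, 84.2]
force: [0.6, -1.2, 0.5]
grip_width: 0.0873
```

```bash
python3 - <<'E'
from h import *
d=cam('wrist','w1.png');print(d['obs']['tool_pos'],d['obs']['tool_rot'])
E
```

```text
[0.50399092 0.1616746  0.24808887] [1.79924616e+02 3.22662814e-02 8.41577519e+01]
```

View pics/w1.png

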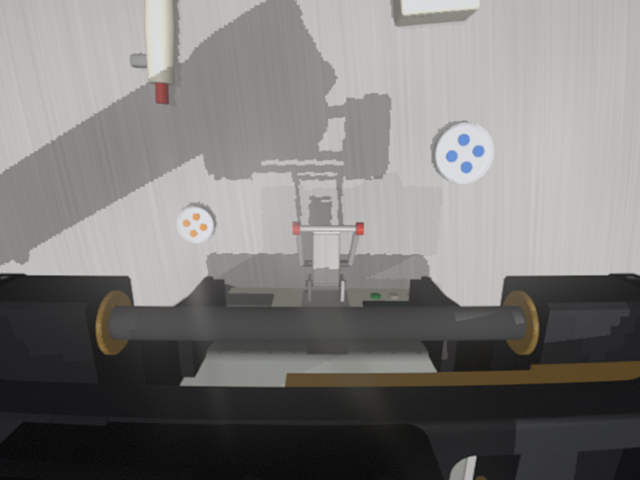

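Emit:
move_arm(steps=[[8.7,3.5,0.6,0,0,0,0],[8.7,3.5,0,0,0,0,0],[8.7,2.0,0,0,0,0,0],[8.7,0,0,0,0,0,0],[8.7,0,0,0,0,0,0]])

```text
time_s: 3.13
tool_pos: [0.5217, 0.2472, 0.2468]
tool_rot: [-179.9, 0.0, 83.8]
force: [0.1, -0.5, -0.7]
grip_width: 0.087
```

```bash
python3 - <<'E'
from h import *
d=cam('wrist','w2.png');print(d['obs']['tool_pos'],d['obs']['tool_rot'])
import pickle; pickle.dump({k:d[k] for k in d},open('w2.pkl','wb'))
E
```

```text
[0.52174148 0.24721296 0.24683421] [-1.79925140e+02  1.07883341e-02  8.38146366e+01]
```

View pics/w2.png

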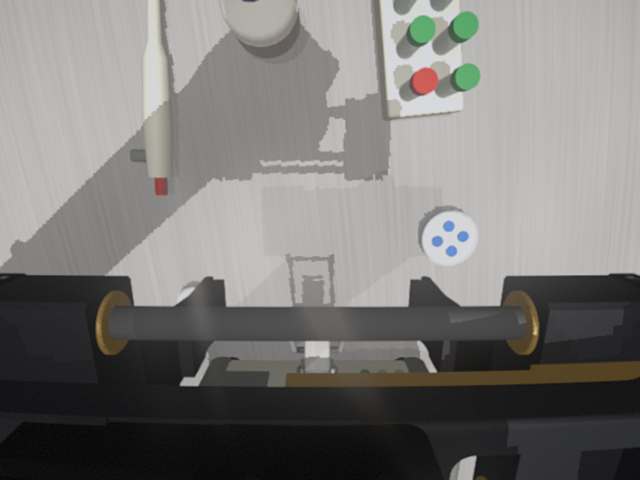

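Emit:
move_arm(steps=[[8.7,-3.9,-0.5,0,0,0,0],[8.7,-4.0,0,0,0,0,0],[8.7,-4.0,0,0,0,0,0],[8.7,-3.9,0,0,0,0,0],[8.7,0,0,0,0,0,0]])

```text
time_s: 3.6
tool_pos: [0.4992, 0.0785, 0.2471]
tool_rot: [-180.0, 0.4, 82.9]
force: [0.7, -0.5, 0.1]
grip_width: 0.0875
```

Emit:
move_arm(steps=[[8.7,0,0,0,0,0,0]])

```text
time_s: 3.68
tool_pos: [0.4994, 0.0854, 0.2475]
tool_rot: [180.0, 0.1, 83.2]
force: [-0.2, 0.9, 0.7]
grip_width: 0.0872
```

```bash
python3 - <<'E'
from h import *
d=cam('wrist','w3.png');print(d['obs']['tool_pos'],d['obs']['tool_rot'])
import pickle; pickle.dump({k:d[k] for k in d},open('w3.pkl','wb'))
a=d['img'][100:300,200:440,::-1]; cv2.imwrite('pics/w3z.png',cv2.resize(a,None,fx=3.3,fy=3,interpolation=3))
E
```

```text
[0.49942363 0.08542939 0.24754784] [1.79970807e+02 1.23682851e-01 8.32274885e+01]
```

View pics/w3.png

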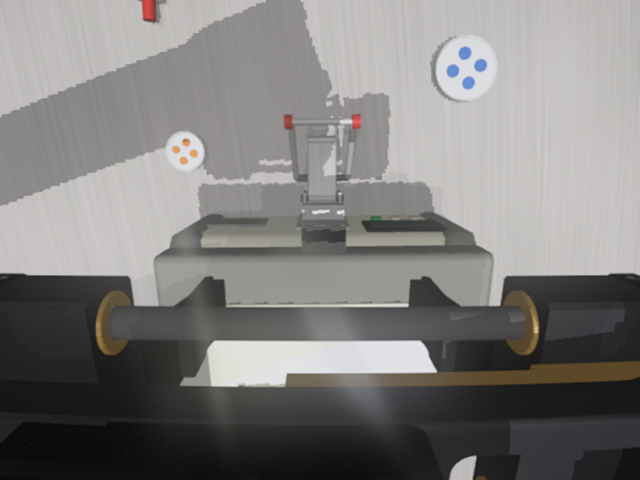

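View pics/w3z.png

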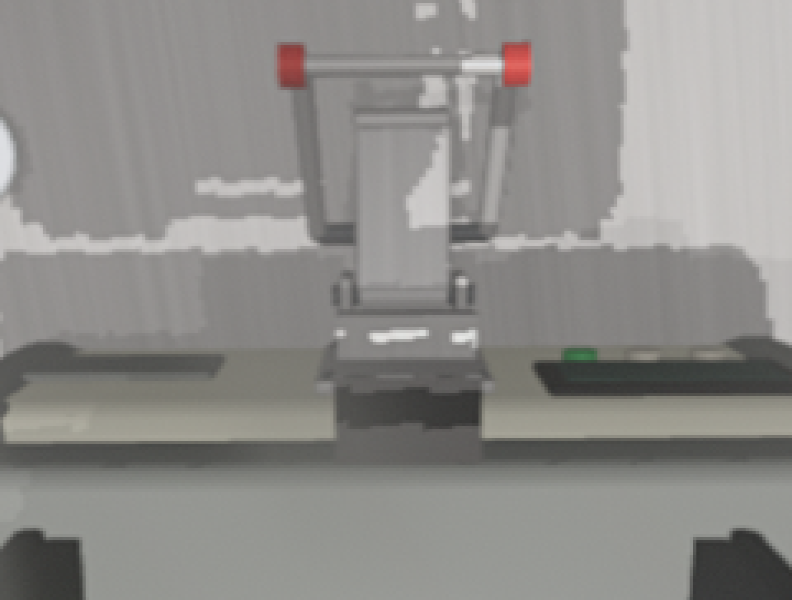

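```bash
cat > m.py <<'E'
from h import *
import pickle
d3=pickle.load(open('w3.pkl','rb'))
d1=dict(d3); d1['img']=cv2.imread('pics/w1.png')[:,:,::-1]
T=np.eye(4);T[:3,:3]=R.from_euler('xyz',[1.79924616e+02,3.22662814e-02,8.41577519e+01],degrees=True).as_matrix();T[:3,3]=[0.50399092,0.1616746,0.24808887];d1['c2w']=T@d3['mount']
E
python3 - <<'E'
from m import *
def red(d,box):
    x0,y0,x1,y1=box; im=d['img'][y0:y1,x0:x1].astype(int)
    m=((im[...,0]-np.maximum(im[...,1],im[...,2]))>50).astype(np.uint8)
    n,l,s,c=cv2.connectedComponentsWithStats(m)
    return sorted([c[i]+[x0,y0] for i in range(1,n) if s[i,4]>30],key=lambda c:c[0])
a=red(d1,(280,210,380,250));b=red(d3,(270,100,380,140));print(a,b)
P=[tri([ray(d1,u),ray(d3,v)]) for u,v in zip(a,b)]
print(P, np.linalg.norm(P[0]-P[1]))
for p,u,v in zip(P,a,b): print(proj(d1,p)-u,proj(d3,p)-v)
v=P[1]-P[0];print('yaw',np.degrees(np.arctan2(v[1],v[0])),(P[0]+P[1])/2)
# large view of keeper
im=d3['img'][180:270,260:380,::-1]; cv2.imwrite('pics/k3.png',cv2.resize(im,None,fx=6.6,fy=6.6,interpolation=2))
E
```

```text
[array([295.58181818, 229.18181818]), array([359.6547619 , 228.86904762])] [array([287.68041237, 120.98969072]), array([356.42105263, 121.00877193])]
[array([0.48866673, 0.17459313, 0.11947394]), array([0.53595875, 0.16920331, 0.11605178])] 0.047721025487878065
[[ 0.13471415 -0.00956373]] [[-0.14431507  0.01069258]]
[[ 0.12167697 -0.00376877]] [[-0.13020686  0.01006114]]
yaw -6.501884167236332 [0.51231274 0.17189822 0.11776286]
```

View pics/k3.png

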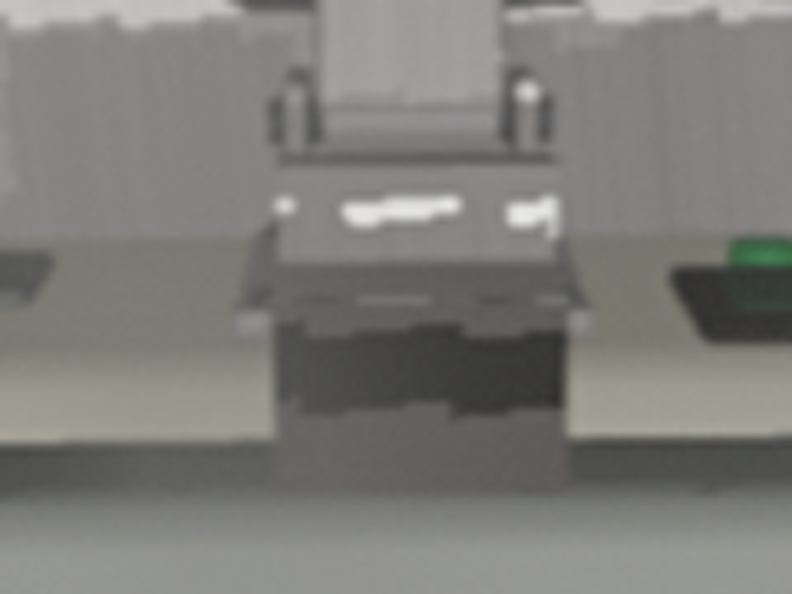

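```bash
python3 - <<'E'
from m import *
n=np.array([np.sin(np.radians(6.2)),np.cos(np.radians(6.2)),0])
cy=np.array([n[1],-n[0],0])
bar=np.array([0.5123,0.1719,0.1178])
print('cam',d3['c2w'][:3,3])
for r in [480,440,325,300,262,155,105]:
    v=180+r/6.6
    for z in [.145,.130,.124,.146]:
        p=onz(d3,(323.8,v),z); q=p-bar; print(r,z,p.round(4),'out rel bar',(q@n*1000).round(1),'lat',(q@cy*1000).round(1))
E
```

```text
cam [0.50620344 0.1539958  0.38388381]
480 0.145 [0.503  0.0855 0.145 ] out rel bar -86.9 lat 0.1
480 0.13 [0.5028 0.0812 0.13  ] out rel bar -91.2 lat 0.4
480 0.124 [0.5027 0.0795 0.124 ] out rel bar -92.9 lat 0.5
480 0.146 [0.503  0.0858 0.146 ] out rel bar -86.6 lat 0.1
440 0.145 [0.5035 0.0897 0.145 ] out rel bar -82.7 lat 0.1
440 0.13 [0.5033 0.0857 0.13  ] out rel bar -86.7 lat 0.4
440 0.124 [0.5033 0.0841 0.124 ] out rel bar -88.3 lat 0.5
440 0.146 [0.5035 0.09   0.146 ] out rel bar -82.4 lat 0.1
325 0.145 [0.5049 0.1016 0.145 ] out rel bar -70.7 lat 0.2
325 0.13 [0.5048 0.0983 0.13  ] out rel bar -74.0 lat 0.5
325 0.124 [0.5047 0.097  0.124 ] out rel bar -75.3 lat 0.6
325 0.146 [0.5049 0.1018 0.146 ] out rel bar -70.5 lat 0.2
300 0.145 [0.5051 0.1042 0.145 ] out rel bar -68.1 lat 0.2
300 0.13 [0.5051 0.101  0.13  ] out rel bar -71.2 lat 0.5
300 0.124 [0.5051 0.0998 0.124 ] out rel bar -72.5 lat 0.6
300 0.146 [0.5051 0.1044 0.146 ] out rel bar -67.9 lat 0.2
262 0.145 [0.5056 0.108  0.145 ] out rel bar -64.2 lat 0.2
262 0.13 [0.5055 0.1051 0.13  ] out rel bar -67.1 lat 0.5
262 0.124 [0.5055 0.104  0.124 ] out rel bar -68.3 lat 0.6
262 0.146 [0.5056 0.1082 0.146 ] out rel bar -64.1 lat 0.2
155 0.145 [0.5068 0.1187 0.145 ] out rel bar -53.5 lat 0.3
155 0.13 [0.5068 0.1165 0.13  ] out rel bar -55.7 lat 0.6
155 0.124 [0.5069 0.1156 0.124 ] out rel bar -56.6 lat 0.7
155 0.146 [0.5068 0.1188 0.146 ] out rel bar -53.3 lat 0.3
105 0.145 [0.5074 0.1236 0.145 ] out rel bar -48.5 lat 0.3
105 0.13 [0.5074 0.1217 0.13  ] out rel bar -50.4 lat 0.6
105 0.124 [0.5075 0.1209 0.124 ] out rel bar -51.2 lat 0.7
105 0.146 [0.5074 0.1237 0.146 ] out rel bar -48.4 lat 0.3
```

```bash
cat > go.py <<'E'
from h import *
import sys
o=env.get_obs(); M=R.from_euler('xyz',o['tool_rot'],degrees=True)
t=np.array([float(x) for x in sys.argv[1:4]])
print('t',o['time_s'],'pos',o['tool_pos'].round(4),'rot',o['tool_rot'].round(2),'F',o['force'].round(1),'w',o['grip_width'])
print('tool shift cm',(M.inv().apply(t-o['tool_pos'])*100).round(2))
E
python3 go.py .5123 .1719 .124
```

```text
t 3.7333 pos [0.4993 0.0882 0.2477] rot [1.7997e+02 5.0000e-02 8.3480e+01] F [ 0.7  1.  -0.5] w 0.08721405136231676
tool shift cm [ 8.47  0.33 12.36]
```

Emit:
move_arm(steps=[[8.7,3.0,0.1,0,0,0,-0.005],[8.7,3.0,0.1,0,0,0,0],[8.7,2.3,0.1,2.5,0,0,0],[8.7,0,0,2.5,0,0,0],[8.7,0,0,0,0,0,0]])

```text
time_s: 4.15
tool_pos: [0.5077, 0.175, 0.1933]
tool_rot: [-179.6, 0.1, 84.4]
force: [-0.6, -2.3, 0.3]
grip_width: 0.0868
```

Emit:
move_arm(steps=[[8.7,0,0,0,0,0,0],[8.7,0,0,0,0,0,0]])

```text
time_s: 4.32
tool_pos: [0.5114, 0.1731, 0.1985]
tool_rot: [180.0, -0.0, 84.1]
force: [0.2, -0.2, 0.1]
grip_width: 0.0869
```

```bash
python3 go.py .5123 .1719 .124; python3 - <<'E'
from h import *
d=cam('wrist','w4.png');print(d['obs']['tool_pos'],d['obs']['tool_rot'])
x0,y0=200,120; im=d['img'].astype(int); m=((im[...,0]-np.maximum(im[...,1],im[...,2]))>50).astype(np.uint8)
n,l,s,c=cv2.connectedComponentsWithStats(m)
for i in range(1,n):
    if s[i,4]>30: print(c[i],s[i,4],onz(d,c[i],.1178))
E
```

```text
t 4.3167 pos [0.5114 0.1731 0.1985] rot [ 1.7995e+02 -1.0000e-02  8.4070e+01] F [ 0.2 -0.2  0.1] w 0.0869401393120927
tool shift cm [-0.11  0.1   7.45]
[0.51135025 0.17310834 0.19849366] [ 1.79954916e+02 -6.66421131e-03  8.40672128e+01]
[130.92281879 100.16778523] 298 [0.41559183 0.28025672 0.1178    ]
[172.94871795 239.71794872] 39 [0.42409045 0.19753799 0.1178    ]
[162.20454545 246.88636364] 44 [0.41645041 0.19376557 0.1178    ]
[181.375   251.34375] 32 [0.42785783 0.18970959 0.1178    ]
[170.28205128 258.05128205] 39 [0.4200299  0.18617446 0.1178    ]
[358.44166667 264.625     ] 120 [0.5357478  0.16984105 0.1178    ]
[281.55263158 265.82894737] 76 [0.48832563 0.17403538 0.1178    ]
```

View pics/w4.png

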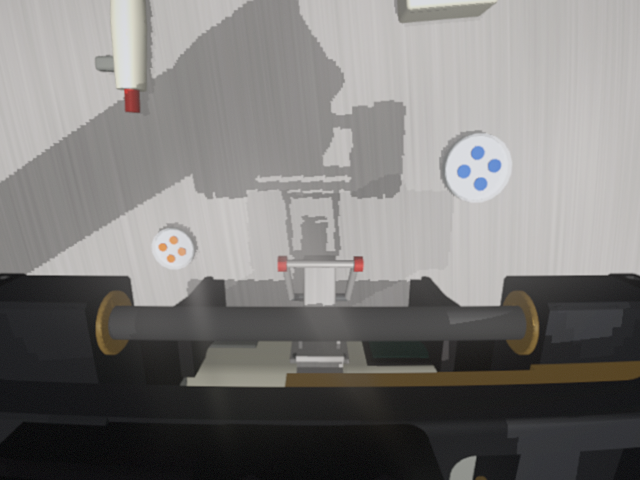

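Emit:
move_arm(steps=[[8.7,-0.1,0.05,2.5,0,0,0],[8.7,0,0,2.5,0,0,0],[8.7,0,0,2.4,0,0,0],[8.7,0,0,0,0,0,0],[8.7,0,0,0,0,0,0]])

```text
time_s: 4.78
tool_pos: [0.5113, 0.1717, 0.1241]
tool_rot: [-180.0, 0.0, 84.0]
force: [0.2, 0.1, 0.7]
grip_width: 0.0871
```

Emit:
move_arm(steps=[[7,0,0,0,0,0,0],[6.4,0,0,0,0,0,0],[6.0,0,0,0,0,0,0]])

```text
time_s: 5.03
tool_pos: [0.5124, 0.1726, 0.1254]
tool_rot: [179.8, -0.0, 84.1]
force: [0.2, 0.5, 0.2]
grip_width: 0.074
```

```bash
python3 go.py .5123 .1719 .124; python3 - <<'E'
from h import *
d=cam('top');a=cam('scene')
b=np.hstack([cv2.resize(d['img'][210:290,215:315],None,fx=4,fy=4,interpolation=2),cv2.resize(a['img'][200:280,340:440],None,fx=4,fy=4,interpolation=2)])
cv2.imwrite('pics/g1.png',b[:,:,::-1])
E
```

```text
t 5.0333 pos [0.5124 0.1726 0.1254] rot [ 1.7982e+02 -4.0000e-02  8.4080e+01] F [0.2 0.5 0.2] w 0.07400784429717117
tool shift cm [-0.07  0.    0.14]
```

View pics/g1.png

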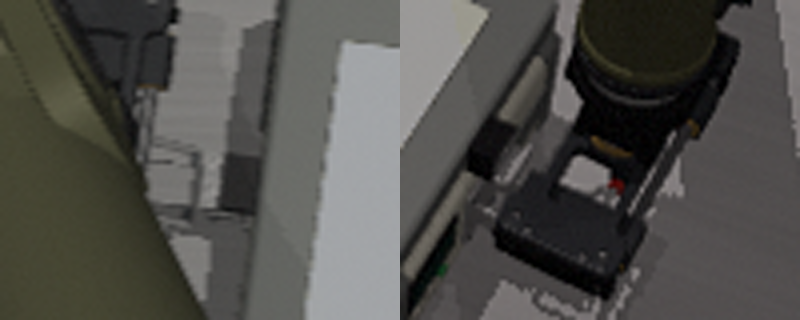

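Emit:
move_arm(steps=[[4.8,0,0,0.1,0,0,0],[4.8,0,0,0,0,0,0],[4.8,0,0,0,0,0,0],[4.8,0,0,0,0,0,0]], force=10)

```text
time_s: 5.47
tool_pos: [0.5125, 0.1723, 0.1231]
tool_rot: [179.8, -0.0, 84.1]
force: [4.4, -0.2, 1.2]
grip_width: 0.0529
```

Emit:
move_arm(steps=[[4.8,0,0,0,0,0,0],[4.8,0,0,0,0,0,0],[4.8,0,0,0,0,0,0]])

```text
time_s: 5.72
tool_pos: [0.5124, 0.1723, 0.1231]
tool_rot: [179.8, -0.0, 84.1]
force: [6.2, -0.2, -0.4]
grip_width: 0.0529
```

Emit:
move_arm(steps=[[4.8,0,0.05,0,0,0,0],[4.8,0,0,0,0,0,0]])

```text
time_s: 5.88
tool_pos: [0.5125, 0.1723, 0.1229]
tool_rot: [179.9, -0.0, 84.1]
force: [4.8, -0.2, 1.0]
grip_width: 0.0526
```

Emit:
move_arm(steps=[[4.8,0,0.1,0,0,0,0],[4.8,0,0,0,0,0,0],[4.8,0,0,0,0,0,0]])

```text
time_s: 6.13
tool_pos: [0.5127, 0.1725, 0.1226]
tool_rot: [180.0, -0.0, 84.1]
force: [4.8, 1.0, 0.9]
grip_width: 0.0528
```

Emit:
move_arm(steps=[[4.8,0,0.2,0,0,0,0],[4.8,0,0,0,0,0,0],[4.8,0,0,0,0,0,0]])

```text
time_s: 6.38
tool_pos: [0.5132, 0.1724, 0.122]
tool_rot: [-179.8, 0.0, 84.1]
force: [-0.1, 2.4, 1.6]
grip_width: 0.0532
```

Emit:
move_arm(steps=[[4.8,-1.2,0,-0.7,0,0,0],[4.8,-1.2,0,-0.6,0,0,0],[4.8,-1.2,0,-0.6,0,0,0],[4.8,-0.6,0,-0.3,0,0,0],[4.8,0,0,0,0,0,0]])

```text
time_s: 6.8
tool_pos: [0.5087, 0.128, 0.1437]
tool_rot: [-179.8, 0.1, 83.9]
force: [-2.5, 0.3, -0.9]
grip_width: 0.0528
```

Emit:
move_arm(steps=[[4.8,0,0,0,0,0,0],[4.8,0,0,0,0,0,0],[4.8,0,0,0,0,0,0]])

```text
time_s: 7.05
tool_pos: [0.5091, 0.1311, 0.1438]
tool_rot: [-179.9, 0.0, 84.2]
force: [-3.8, -0.6, -2.1]
grip_width: 0.0531
```

```bash
python3 - <<'E'
from h import *
d=cam('wrist','w5.png');a=cam('scene')
print(d['obs']['tool_pos'],d['obs']['tool_rot'])
b=np.hstack([cv2.resize(d['img'][190:390,200:440],None,fx=1.6,fy=2,interpolation=2),cv2.resize(a['img'][200:300,330:430],None,fx=4,fy=4,interpolation=2)])
cv2.imwrite('pics/g2.png',b[:,:,::-1])
E
```

```text
[0.50910975 0.13109139 0.14383929] [-1.79851421e+02  8.81059526e-03  8.41785910e+01]
```

View pics/g2.png

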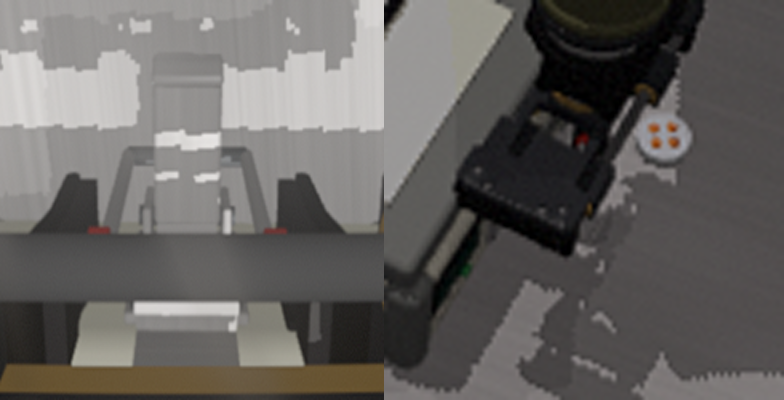

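Emit:
move_arm(steps=[[4.8,-0.4,-0.1,0,0,0,0],[4.8,-0.4,0,0,0,0,0],[4.8,-0.4,0,0,0,0,0],[4.8,-0.3,0,0,0,0,0],[4.8,0,0,0,0,0,0]])

```text
time_s: 7.57
tool_pos: [0.5074, 0.1143, 0.1443]
tool_rot: [-179.9, 0.1, 84.0]
force: [-4.4, 0.0, -1.6]
grip_width: 0.0528
```

Emit:
move_arm(steps=[[4.8,0,0,0,0,0,0],[4.8,0,0,0,0,0,0]])

```text
time_s: 7.73
tool_pos: [0.5075, 0.1152, 0.1445]
tool_rot: [-180.0, 0.0, 84.1]
force: [-4.4, 0.6, -0.9]
grip_width: 0.0522
```

Emit:
move_arm(steps=[[4.8,-0.1,-0.05,0,0,0,0],[4.8,-0.1,0,0,0,0,0],[4.8,-0.1,0,0,0,0,0],[4.8,0,0,0,0,0,0],[4.8,0,0,0,0,0,0]])

```text
time_s: 8.15
tool_pos: [0.5071, 0.1123, 0.1445]
tool_rot: [180.0, 0.0, 84.1]
force: [-3.7, 0.7, -1.5]
grip_width: 0.0528
```

Emit:
move_arm(steps=[[4.8,-0.1,0,0,0,0,0],[4.8,-0.1,0,0,0,0,0],[4.8,0,0,0,0,0,0],[4.8,0,0,0,0,0,0]])

```text
time_s: 8.48
tool_pos: [0.5068, 0.1102, 0.1445]
tool_rot: [180.0, 0.0, 84.1]
force: [-2.6, 1.0, -2.1]
grip_width: 0.0527
```

Emit:
move_arm(steps=[[4.8,-0.1,0,0,0,0,0],[4.8,0,0,0,0,0,0],[4.8,0,0,0,0,0,0]])

```text
time_s: 8.73
tool_pos: [0.5067, 0.1093, 0.1445]
tool_rot: [180.0, 0.0, 84.1]
force: [-3.3, 1.8, -3.4]
grip_width: 0.0525
```

Emit:
move_arm(steps=[[4.8,-0.1,0,0,0,0,0],[4.8,0,0,0,0,0,0],[4.8,0,0,0,0,0,0]])

```text
time_s: 8.98
tool_pos: [0.5066, 0.1084, 0.1445]
tool_rot: [180.0, 0.0, 84.1]
force: [-2.1, 1.4, -3.8]
grip_width: 0.0529
```

Emit:
move_arm(steps=[[4.8,-0.1,0,0,0,0,0],[4.8,0,0,0,0,0,0],[4.8,0,0,0,0,0,0]])

```text
time_s: 9.23
tool_pos: [0.5065, 0.1073, 0.1445]
tool_rot: [180.0, 0.0, 84.1]
force: [-2.4, 1.0, -3.9]
grip_width: 0.0527
```

Emit:
move_arm(steps=[[4.8,-0.05,0,0,0,0,0],[4.8,0,0,0,0,0,0],[4.8,0,0,0,0,0,0]])

```text
time_s: 9.48
tool_pos: [0.5064, 0.107, 0.1445]
tool_rot: [180.0, -0.0, 84.1]
force: [-2.1, 1.6, -4.2]
grip_width: 0.0527
```

Emit:
move_arm(steps=[[4.8,-0.05,0,0,0,0,0],[4.8,0,0,0,0,0,0],[4.8,0,0,0,0,0,0]])

```text
time_s: 9.73
tool_pos: [0.5064, 0.1069, 0.1446]
tool_rot: [180.0, -0.0, 84.1]
force: [-2.4, 3.1, -3.1]
grip_width: 0.0528
```

Emit:
move_arm(steps=[[4.8,-0.05,0,0,0,0,0],[4.8,0,0,0,0,0,0],[4.8,0,0,0,0,0,0]])

```text
time_s: 9.98
tool_pos: [0.5064, 0.1067, 0.1446]
tool_rot: [180.0, -0.1, 84.1]
force: [-1.4, 4.5, -4.6]
grip_width: 0.0528
```

Emit:
move_arm(steps=[[4.8,-0.05,0,0,0,0,0],[4.8,0,0,0,0,0,0],[4.8,0,0,0,0,0,0]])

```text
time_s: 10.23
tool_pos: [0.5064, 0.1067, 0.1447]
tool_rot: [180.0, -0.1, 84.1]
force: [-1.3, 5.2, -3.2]
grip_width: 0.0527
```

Emit:
move_arm(steps=[[4.8,0.27,0,0,0,0,0],[4.8,0,0,0.2,0,0,0],[4.8,0,0,0.2,0,0,0],[4.8,0,0,0,0,0,0],[4.8,0,0,0,0,0,0]])

```text
time_s: 10.65
tool_pos: [0.5066, 0.1075, 0.1405]
tool_rot: [-180.0, 0.0, 84.1]
force: [-3.3, -0.1, 0.9]
grip_width: 0.0528
```

Emit:
move_arm(steps=[[4.8,0,0,0.1,0,0,0],[4.8,0,0,0,0,0,0],[4.8,0,0,0,0,0,0]])

```text
time_s: 10.9
tool_pos: [0.5066, 0.108, 0.1395]
tool_rot: [180.0, 0.0, 84.1]
force: [-4.0, -0.5, 1.1]
grip_width: 0.0526
```

Emit:
move_arm(steps=[[4.8,0,0,0.1,0,0,0],[4.8,0,0,0,0,0,0],[4.8,0,0,0,0,0,0]])

```text
time_s: 11.15
tool_pos: [0.5066, 0.1081, 0.1385]
tool_rot: [180.0, 0.0, 84.1]
force: [-3.5, -0.8, 1.8]
grip_width: 0.0528
```

Emit:
move_arm(steps=[[4.8,0,0,0.1,0,0,0],[4.8,0,0,0,0,0,0],[4.8,0,0,0,0,0,0]])

```text
time_s: 11.4
tool_pos: [0.5066, 0.1081, 0.1374]
tool_rot: [180.0, 0.0, 84.1]
force: [-3.4, 0.0, 2.1]
grip_width: 0.0526
```

Emit:
move_arm(steps=[[4.8,0,0,0.1,0,0,0],[4.8,0,0,0,0,0,0],[4.8,0,0,0,0,0,0]])

```text
time_s: 11.65
tool_pos: [0.5066, 0.1081, 0.1364]
tool_rot: [180.0, -0.0, 84.1]
force: [-3.4, -0.3, 1.4]
grip_width: 0.0523
```

Emit:
move_arm(steps=[[4.8,0,0,0.1,0,0,0],[4.8,0,0,0,0,0,0],[4.8,0,0,0,0,0,0]])

```text
time_s: 11.9
tool_pos: [0.5066, 0.1081, 0.1354]
tool_rot: [180.0, 0.0, 84.1]
force: [-2.9, -0.1, 1.9]
grip_width: 0.0528
```

Emit:
move_arm(steps=[[4.8,0,0,0.1,0,0,0],[4.8,0,0,0,0,0,0],[4.8,0,0,0,0,0,0]])

```text
time_s: 12.15
tool_pos: [0.5066, 0.1081, 0.1344]
tool_rot: [180.0, 0.0, 84.1]
force: [-2.1, -0.9, 1.6]
grip_width: 0.0531
```

Emit:
move_arm(steps=[[4.8,0,0,0.1,0,0,0],[4.8,0,0,0,0,0,0],[4.8,0,0,0,0,0,0]])

```text
time_s: 12.4
tool_pos: [0.5067, 0.1082, 0.1339]
tool_rot: [180.0, 0.0, 84.1]
force: [-4.7, -0.8, 4.9]
grip_width: 0.0525
```

Emit:
move_arm(steps=[[4.8,0.15,0,0,0,0,0],[4.8,0,0,0,0,0,0],[4.8,0,0,0,0,0,0]])

```text
time_s: 12.65
tool_pos: [0.5068, 0.1092, 0.1339]
tool_rot: [180.0, 0.1, 84.1]
force: [-4.0, -0.5, 7.1]
grip_width: 0.0526
```

Emit:
move_arm(steps=[[4.8,0.1,0,0,0,0,0],[4.8,0,0,0,0,0,0],[4.8,0,0,0,0,0,0]])

```text
time_s: 12.9
tool_pos: [0.5069, 0.1101, 0.1339]
tool_rot: [180.0, 0.1, 84.1]
force: [-5.0, -1.0, 6.7]
grip_width: 0.0527
```

Emit:
move_arm(steps=[[4.8,0.1,0,0,0,0,0],[4.8,0,0,0,0,0,0],[4.8,0,0,0,0,0,0]])

```text
time_s: 13.15
tool_pos: [0.5069, 0.1102, 0.1339]
tool_rot: [-180.0, 0.1, 84.1]
force: [-5.1, -3.7, 7.1]
grip_width: 0.0528
```

Emit:
move_arm(steps=[[4.8,-0.33,0.1,-0.04,0,0,0],[4.8,0,0,0,0,0,0],[4.8,0,0,0,0,0,0]])

```text
time_s: 13.4
tool_pos: [0.5069, 0.1091, 0.1338]
tool_rot: [-179.9, -0.1, 84.1]
force: [-4.6, 1.0, 3.9]
grip_width: 0.0527
```

```bash
python3 - <<'E'
from h import *
d=cam('wrist','w6.png')
print(d['obs']['tool_pos'],d['obs']['tool_rot'],d['obs']['force'])
cv2.imwrite('pics/g3.png',cv2.resize(d['img'][220:390,200:440],None,fx=3.3,fy=3.3,interpolation=2)[:,:,::-1])
E
```

```text
[0.50693298 0.10914345 0.13384124] [-1.79927767e+02 -5.08782280e-02  8.41290425e+01] [-4.60431567  0.95463527  3.89000688]
```

View pics/g3.png

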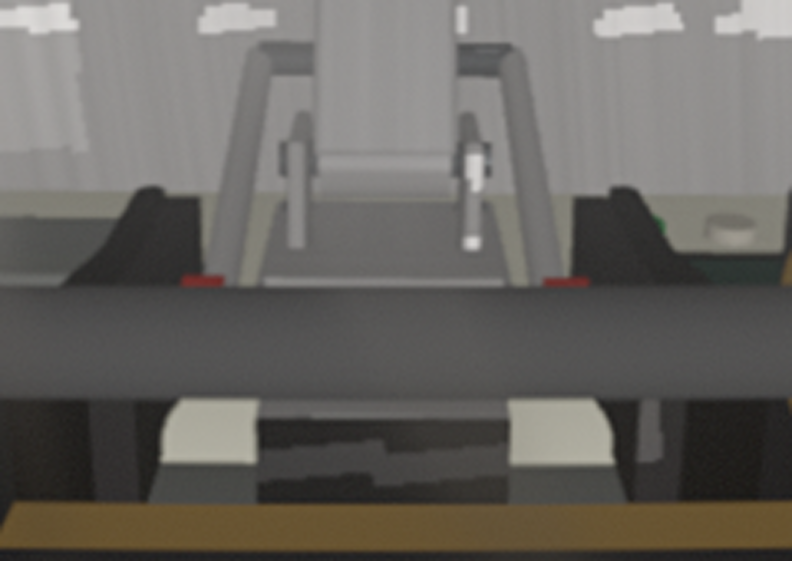

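Emit:
move_arm(steps=[[8.0,0,0,0,0,0,0],[8.0,0,0,0,0,0,0],[8.0,0,0,0,0,0,0],[8.0,0,0,0,0,0,0],[8.0,0,0,0,0,0,0]])

```text
time_s: 13.87
tool_pos: [0.5081, 0.108, 0.134]
tool_rot: [179.9, -0.0, 84.1]
force: [-0.0, -0.8, -0.7]
grip_width: 0.0764
```

Emit:
move_arm(steps=[[8.0,0,0,-1.0,0,0,0],[8.0,0,0,-2.0,0,0,0],[8.0,0,0,-3.0,0,0,0],[8.0,0,0,-3.0,0,0,0],[8.0,-1.0,0,-2.0,0,0,0]])

```text
time_s: 14.28
tool_pos: [0.5074, 0.1008, 0.2476]
tool_rot: [179.8, -0.1, 84.3]
force: [0.1, -0.4, 0.5]
grip_width: 0.0802
```

Emit:
move_arm(steps=[[8.0,-1.0,0,0,0,0,0],[8.0,0,0,0,0,0,0],[8.0,0,0,0,0,0,0]])

```text
time_s: 14.53
tool_pos: [0.5053, 0.0876, 0.2436]
tool_rot: [-180.0, 0.0, 84.0]
force: [0.2, -0.4, 0.6]
grip_width: 0.0799
```

```bash
python3 - <<'E'
from h import *
import pickle
d=cam('wrist','w7.png'); pickle.dump(d,open('w7.pkl','wb'))
print(d['obs']['tool_pos'],d['obs']['tool_rot'],d['obs']['force'])
cv2.imwrite('pics/g4.png',cv2.resize(d['img'][110:290,220:420],None,fx=3.3,fy=3.3,interpolation=2)[:,:,::-1])
E
```

```text
[0.50527806 0.08758038 0.243615  ] [-1.79983191e+02  2.98117594e-02  8.40014984e+01] [ 0.22023147 -0.40460692  0.5817308 ]
```

View pics/g4.png

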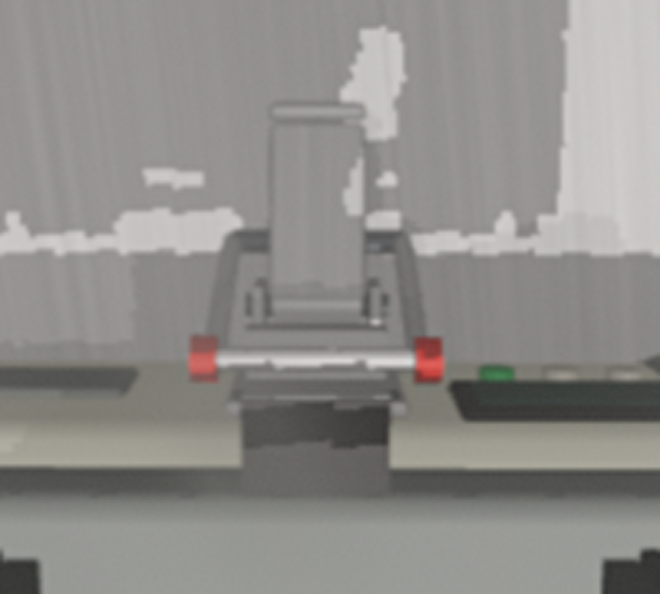

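```bash
python3 - <<'E'
from h import *
import pickle
d=pickle.load(open('w7.pkl','rb'))
n=np.array([np.sin(np.radians(6.2)),np.cos(np.radians(6.2)),0]);cy=np.array([n[1],-n[0],0])
seat=np.array([.5058,.108,.1265])
for uv,z in [((258,300),.074),((376,300),.074),((204,359),.128),((428,359),.128),((318,355),.128)]:
    p=onz(d,(220+uv[0]/3.3,110+uv[1]/3.3),z);print(uv,p.round(4),((p-seat)@n*1000).round(1),((p-seat)@cy*1000).round(1))
pin=seat.copy();pin[2]=.074
for du in (-6,0,6):
  for th in (1.0,1.1,1.2,1.3):
    r=[]
    for a,b in ((48,7),(50,16),(38,7)):
        u=b*np.cos(th)+a*np.sin(th)+du;z=b*np.sin(th)-a*np.cos(th)
        q=proj(d,pin+n*u/1e3+[0,0,z/1e3])[0]; r.append(((q-[220,110])*3.3).round(0))
    print(du,th,r)
E
```

```text
(258, 300) [0.4914 0.1157 0.074 ] 6.1 -15.2
(376, 300) [0.521  0.1126 0.074 ] 6.2 14.7
(204, 359) [0.4821 0.1116 0.128 ] 1.1 -24.0
(428, 359) [0.529  0.1067 0.128 ] 1.2 23.2
(318, 355) [0.5061 0.11   0.128 ] 2.0 0.1
-6 1.0 [array([318., 168.]), array([318., 143.]), array([318., 202.])]
-6 1.1 [array([318., 162.]), array([318., 139.]), array([318., 198.])]
-6 1.2 [array([318., 157.]), array([318., 137.]), array([318., 195.])]
-6 1.3 [array([318., 154.]), array([318., 136.]), array([318., 194.])]
0 1.0 [array([318., 145.]), array([319., 119.]), array([318., 178.])]
0 1.1 [array([318., 138.]), array([319., 114.]), array([318., 174.])]
0 1.2 [array([318., 133.]), array([318., 112.]), array([318., 171.])]
0 1.3 [array([318., 129.]), array([318., 111.]), array([318., 169.])]
6 1.0 [array([319., 121.]), array([319.,  95.]), array([318., 155.])]
6 1.1 [array([319., 114.]), array([319.,  90.]), array([318., 150.])]
6 1.2 [array([319., 109.]), array([319.,  87.]), array([318., 146.])]
6 1.3 [array([319., 105.]), array([319.,  86.]), array([318., 144.])]
```

Emit:
move_arm(steps=[[0,2.5,0,0,0,0,0],[0,2.5,0,0,0,0,0],[0,2.5,0,0,0,0,0],[0,2.0,0,0,0,-0.12,0],[0,0,0,0,0,-0.12,0]], force=15)

```text
time_s: 15.0
tool_pos: [0.5151, 0.1855, 0.2437]
tool_rot: [179.9, 13.9, 84.1]
force: [-0.9, 0.3, -0.1]
grip_width: 0.0545
```

Emit:
move_arm(steps=[[0,0,0,0,0,-0.12,0],[0,0,0,0,0,-0.12,0],[0,0,0,0,0,-0.12,0],[0,0,0,0,0,0,0],[0,0,0,0,0,0,0]])

```text
time_s: 15.42
tool_pos: [0.514, 0.1851, 0.241]
tool_rot: [-179.6, 34.3, 84.6]
force: [0.5, -0.0, 0.1]
grip_width: 0.0216
```

```bash
cat > st.py <<'E'
from h import *
n=np.array([np.sin(np.radians(6.2)),np.cos(np.radians(6.2)),0]);cy=np.array([n[1],-n[0],0])
seat=np.array([.5058,.108,0])
def st():
    o=env.get_obs();M=R.from_euler('xyz',o['tool_rot'],degrees=True).as_matrix()
    def uvz(p): return np.array([(p-seat)@n,(p-seat)@cy,p[2]])*1000
    t=o['tool_pos'];tip=t+M[:,2]*.025;A=tip-M[:,0]*.0095;B=tip+M[:,0]*.0095
    zt=M[:,2];print('t',o['time_s'],'tcp(u,lat,z)',uvz(t).round(1),'tip',uvz(tip).round(1),'A',uvz(A).round(1),'B',uvz(B).round(1))
    print('z axis u,lat,z',(zt@n).round(3),(zt@cy).round(3),zt[2].round(3),'yaxis',(M[:,1]@n).round(3),(M[:,1]@cy).round(3),M[2,1].round(3),'F u,lat,z',(o['force']@n).round(1),(o['force']@cy).round(1),o['force'][2].round(1),'q',o['qpos'].round(0),'w',o['grip_width'])
    return M,uvz
if __name__=='__main__':
    import sys
    M,uvz=st()
    if len(sys.argv)>3: # target tip (u,lat,z) mm -> tool shift cm
        g=np.array([float(x) for x in sys.argv[1:4]])/1e3
        P=seat+n*g[0]+cy*g[1]; P[2]=g[2]
        o=env.get_obs(); tip=o['tool_pos']+M[:,2]*.025
        print('shift',(M.T@(P-tip)*100).round(2))
E
python3 st.py 42 0 85
```

```text
t 15.4167 tcp(u,lat,z) [ 7.75e+01 -2.00e-01  2.41e+02] tip [ 6.340e+01 -2.000e-01  2.204e+02] A [ 5.560e+01 -1.000e-01  2.257e+02] B [ 71.3  -0.3 215. ]
z axis u,lat,z -0.564 0.001 -0.826 yaxis 0.01 1.0 -0.006 F u,lat,z 0.0 0.5 0.1 q [ -5.  27. -43.  86.  37. 103. -56.] w 0.021555757666984907
shift [ 5.86  0.07 12.39]
```

Emit:
move_arm(steps=[[0,1.5,0,3.1,0,0,0],[0,1.5,0,3.1,0,0,0],[0,1.5,0,3.0,0,0,0],[0,0.7,0,1.5,0,0,0],[0,0,0,0,0,0,0]])

```text
time_s: 15.83
tool_pos: [0.5124, 0.1617, 0.1238]
tool_rot: [-179.7, 34.5, 84.0]
force: [0.3, -0.9, -0.2]
grip_width: 0.0006
```

Emit:
move_arm(steps=[[0,0,0,0,0,0,0],[0,0,0,0,0,0,0],[0,0,0,0,0,0,0]])

```text
time_s: 16.08
tool_pos: [0.5145, 0.1663, 0.1285]
tool_rot: [179.8, 34.2, 84.0]
force: [-0.4, 0.5, 0.5]
grip_width: 0.0005
```

```bash
python3 st.py 38 0 75; python3 - <<'E'
from h import *
d=cam('wrist','w8.png');a=cam('scene')
cv2.imwrite('pics/g5.png',cv2.resize(a['img'][180:320,330:470],None,fx=4,fy=4,interpolation=2)[:,:,::-1])
E
```

```text
t 16.0833 tcp(u,lat,z) [ 58.9   2.4 128.5] tip [ 44.8   2.5 107.8] A [ 37.    2.5 113.2] B [ 52.7   2.5 102.5]
z axis u,lat,z -0.563 0.005 -0.827 yaxis 0.005 1.0 0.003 F u,lat,z 0.4 -0.5 0.5 q [ -5.  32. -41.  94.  40.  93. -62.] w 0.0005211473308745254
shift [ 1.28 -0.27  3.1 ]
```

View pics/w8.png

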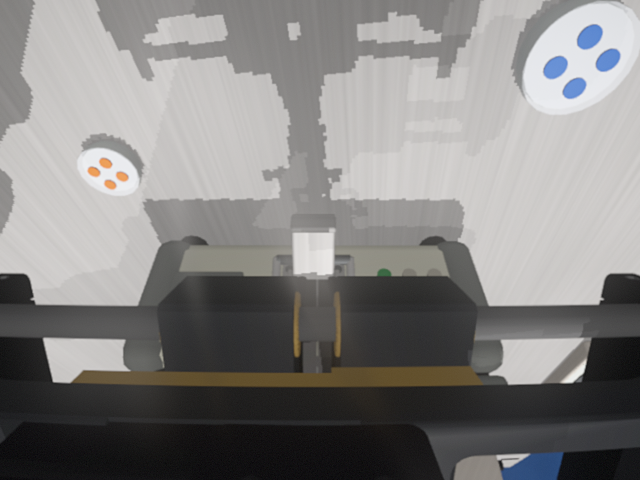

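View pics/g5.png

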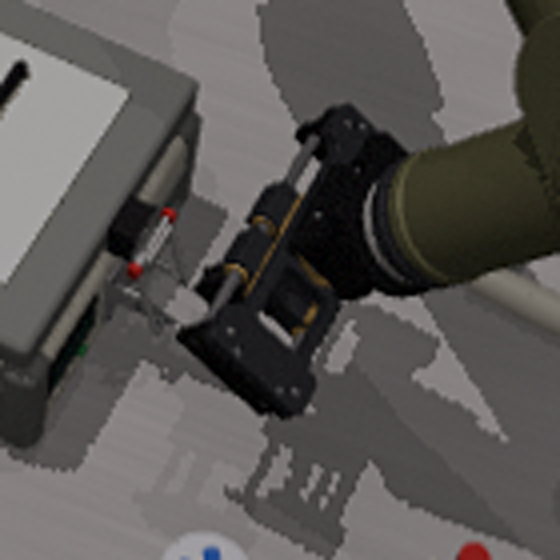

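```bash
python3 - <<'E'
from st import *
d=cam('wrist')
im=d['img'][200:290,270:360]; cv2.imwrite('pics/g6.png',cv2.resize(im,None,fx=6,fy=6,interpolation=2)[:,:,::-1])
for v in (215,228,273):
    for z in (.06,.068,.075):
        p=onz(d,(314,v),z); print(v,z,((p-seat)@n*1000).round(1),((p-seat)@cy*1000).round(1))
E
```

```text
215 0.06 54.3 -0.5
215 0.068 62.1 -0.5
215 0.075 69.0 -0.5
228 0.06 44.2 -0.5
228 0.068 52.6 -0.5
228 0.075 59.9 -0.5
273 0.06 2.4 -0.6
273 0.068 13.1 -0.5
273 0.075 22.5 -0.5
```

View pics/g6.png

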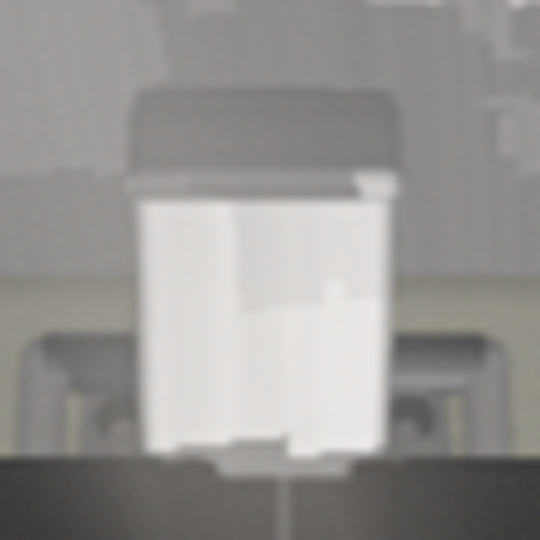

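```bash
python3 st.py 37 -0.5 77
```

```text
t 16.2333 tcp(u,lat,z) [ 58.7   1.9 127.6] tip [ 44.6   2.  106.9] A [ 36.8   2.1 112.3] B [ 52.5   2.  101.6]
z axis u,lat,z -0.563 0.005 -0.826 yaxis 0.005 1.0 0.002 F u,lat,z -0.6 -0.1 0.1 q [ -5.  32. -41.  94.  40.  93. -62.] w 0.00022407003069781087
shift [ 1.06 -0.26  2.9 ]
```

Emit:
move_arm(steps=[[0,0.5,-0.25,1.0,0,0,0],[0,0.4,0,1.0,0,0,0],[0,0.2,0,0.8,0,0,0],[0,0,0,0,0,0,0],[0,0,0,0,0,0,0]])

```text
time_s: 16.65
tool_pos: [0.5098, 0.1582, 0.0959]
tool_rot: [-179.9, 34.5, 84.2]
force: [1.0, -0.1, 0.4]
grip_width: 0.0006
```

Emit:
move_arm(steps=[[0,0,0,0,0,0,0],[0,0,0,0,0,0,0]])

```text
time_s: 16.82
tool_pos: [0.5105, 0.1592, 0.0971]
tool_rot: [180.0, 34.4, 84.1]
force: [0.4, 0.4, -0.3]
grip_width: 0.0002
```

```bash
python3 st.py 36 -0.5 70
```

```text
t 16.8167 tcp(u,lat,z) [51.4 -0.9 97.1] tip [37.3 -0.8 76.5] A [29.5 -0.8 81.9] B [45.1 -0.8 71.1]
z axis u,lat,z -0.564 0.003 -0.825 yaxis 0.005 1.0 0.0 F u,lat,z 0.4 0.4 -0.3 q [ -5.  33. -41.  96.  41.  90. -63.] w 0.00023967437335697267
shift [0.26 0.03 0.61]
```

Emit:
move_arm(steps=[[0,0.04,0,0.46,0,0,0],[0,0,0,0,0,0,0],[0,0,0,0,0,0,0]])

```text
time_s: 17.07
tool_pos: [0.5101, 0.1568, 0.093]
tool_rot: [180.0, 34.4, 84.1]
force: [0.6, 1.5, 1.4]
grip_width: 0.0003
```

```bash
python3 st.py 35 -0.5 69
```

```text
t 17.0667 tcp(u,lat,z) [49. -1. 93.] tip [34.9 -0.9 72.4] A [27.  -0.8 77.7] B [42.7 -0.9 67. ]
z axis u,lat,z -0.565 0.003 -0.825 yaxis 0.005 1.0 0.0 F u,lat,z 1.5 0.4 1.4 q [ -4.  33. -41.  96.  41.  90. -64.] w 0.0003360510973683255
shift [0.2  0.04 0.27]
```

Emit:
move_arm(steps=[[0,0.11,0,0.16,0,0,0],[0,0.11,0,0.16,0,0,0],[0,0,0,0,0,0,0]])

```text
time_s: 17.32
tool_pos: [0.5102, 0.1561, 0.0895]
tool_rot: [180.0, 34.5, 84.1]
force: [-0.9, -1.3, 4.8]
grip_width: 0.0006
```

Emit:
move_arm(steps=[[0,0.11,0,0.16,0,0,0],[0,0.11,0,0.16,0,0,0],[0,0,0,0,0,0,0]])

```text
time_s: 17.57
tool_pos: [0.5103, 0.1561, 0.0861]
tool_rot: [179.9, 34.5, 84.0]
force: [0.7, -0.7, 5.8]
grip_width: 0.0006
```

```bash
python3 st.py 35 -0.5 58.8
```

```text
t 17.5667 tcp(u,lat,z) [48.3 -0.7 86.1] tip [34.1 -0.6 65.5] A [26.3 -0.6 70.8] B [42.  -0.6 60.1]
z axis u,lat,z -0.566 0.004 -0.824 yaxis 0.005 1.0 0.001 F u,lat,z -0.6 0.8 5.8 q [ -5.  34. -40.  97.  42.  89. -64.] w 0.0005935452528521214
shift [0.45 0.01 0.5 ]
```

Emit:
move_arm(steps=[[0,0.13,0,0.14,0,0,0],[0,0.13,0,0.14,0,0,0],[0,0.13,0,0.14,0,0,0],[0,0,0,0,0,0,0]])

```text
time_s: 17.9
tool_pos: [0.5108, 0.1569, 0.0817]
tool_rot: [179.8, 34.6, 84.0]
force: [-0.6, 0.2, 10.4]
grip_width: 0.0006
```

```bash
python3 st.py 34.5 -0.5 55
```

```text
t 17.9 tcp(u,lat,z) [49.2 -0.3 81.7] tip [35.  -0.2 61.2] A [27.1 -0.2 66.5] B [42.8 -0.2 55.8]
z axis u,lat,z -0.568 0.005 -0.823 yaxis 0.005 1.0 0.002 F u,lat,z 0.1 -0.6 10.4 q [ -5.  34. -40.  97.  42.  89. -64.] w 0.0006189614988066159
shift [ 0.31 -0.03  0.53]
```

Emit:
move_arm(steps=[[0,0.08,0,0.16,0,0,0],[0,0.08,0,0.16,0,0,0],[0,0.08,0,0.16,0,0,0]])

```text
time_s: 18.15
tool_pos: [0.5111, 0.1566, 0.0776]
tool_rot: [179.7, 34.6, 83.9]
force: [-1.0, 1.6, 18.1]
grip_width: 0.0005
```

```bash
python3 st.py 33 -0.5 52
```

```text
t 18.15 tcp(u,lat,z) [48.9 -0.  77.6] tip [34.7  0.1 57. ] A [26.9  0.2 62.4] B [42.5  0.1 51.6]
z axis u,lat,z -0.567 0.006 -0.823 yaxis 0.005 1.0 0.004 F u,lat,z 1.5 -1.2 18.1 q [ -5.  35. -40.  97.  42.  89. -65.] w 0.0004514676496324936
shift [ 0.14 -0.07  0.51]
```

```bash
cat > tb.py <<'E'
from st import *
import sys
# args: Bu Blat Bz phi nrows
M,uvz=st()
bu,bl,bz,ph,k=[float(x) for x in sys.argv[1:6]];k=int(k)
o=env.get_obs();t=o['tool_pos'].copy()
phi0=np.degrees(np.arctan2(-(M[:,2]@n),-M[2,2]));print('phi',phi0)
def frame(p):
    p=np.radians(p);z=-n*np.sin(p);z=z-np.array([0,0,np.cos(p)]);x=n*np.cos(p)-np.array([0,0,np.sin(p)]);return x,cy,z
P=seat+n*bu/1e3+cy*bl/1e3;P[2]=bz/1e3
x0,y0,z0=frame(phi0);B0=t+z0*.025+x0*.0095
for i in range(1,k+1):
    p=phi0+(ph-phi0)*i/k;x,y,z=frame(p);Bi=B0+(P-B0)*i/k
    T=Bi-z*.025-x*.0095; dT=T-t; print('row',[0]+[round(100*float(dT@a),2) for a in (x0,y0,z0)]+[0,round(-np.radians((ph-phi0)/k),3),0])
    x0,y0,z0=x,y,z;t=T
E
python3 tb.py 41 -0.5 53 45 3
```

```text
t 18.15 tcp(u,lat,z) [48.9 -0.  77.6] tip [34.7  0.1 57. ] A [26.9  0.2 62.4] B [42.5  0.1 51.6]
z axis u,lat,z -0.567 0.006 -0.823 yaxis 0.005 1.0 0.004 F u,lat,z 1.5 -1.2 18.1 q [ -5.  35. -40.  97.  42.  89. -65.] w 0.0004514676496324936
phi 34.5645181256287
row [0, 0.08, -0.02, -0.06, 0, np.float64(-0.061), 0]
row [0, 0.08, -0.02, -0.06, 0, np.float64(-0.061), 0]
row [0, 0.08, -0.02, -0.05, 0, np.float64(-0.061), 0]
```

Emit:
move_arm(steps=[[0,0.06,-0.02,-0.14,0,-0.06,0],[0,0.07,-0.02,-0.1,0,-0.06,0],[0,0.08,-0.02,-0.06,0,-0.06,0],[0,0,0,0,0,0,0]])

```text
time_s: 18.48
tool_pos: [0.5106, 0.1603, 0.0761]
tool_rot: [179.8, 45.1, 84.1]
force: [2.2, -1.0, 8.9]
grip_width: 0.0004
```

```bash
python3 tb.py 39.5 -0.5 51.5 48 3
```

```text
t 18.4833 tcp(u,lat,z) [52.5 -0.8 76.1] tip [34.8 -0.7 58.5] A [28.1 -0.6 65.2] B [41.5 -0.7 51.8]
z axis u,lat,z -0.708 0.007 -0.706 yaxis 0.007 1.0 0.002 F u,lat,z -0.8 2.3 8.9 q [-12.  40. -37.  92.  46.  98. -68.] w 0.00041294843955983146
phi 45.09870288497798
row [0, 0.0, 0.01, 0.04, 0, np.float64(-0.017), 0]
row [0, 0.0, 0.01, 0.04, 0, np.float64(-0.017), 0]
row [0, 0.0, 0.01, 0.04, 0, np.float64(-0.017), 0]
```

```bash
python3 tb.py 37.5 -0.5 48.7 50 3
```

```text
t 18.4833 tcp(u,lat,z) [52.5 -0.8 76.1] tip [34.8 -0.7 58.5] A [28.1 -0.6 65.2] B [41.5 -0.7 51.8]
z axis u,lat,z -0.708 0.007 -0.706 yaxis 0.007 1.0 0.002 F u,lat,z -0.8 2.3 8.9 q [-12.  40. -37.  92.  46.  98. -68.] w 0.00041294843955983146
phi 45.09870288497798
row [0, 0.05, 0.01, 0.14, 0, np.float64(-0.029), 0]
row [0, 0.05, 0.01, 0.14, 0, np.float64(-0.029), 0]
row [0, 0.06, 0.01, 0.14, 0, np.float64(-0.029), 0]
```

Emit:
move_arm(steps=[[0,0.04,0,0.14,0,-0.03,0],[0,0.04,0,0.14,0,-0.03,0],[0,0.05,0,0.14,0,-0.03,0]])

```text
time_s: 18.73
tool_pos: [0.5106, 0.1599, 0.0725]
tool_rot: [179.7, 49.8, 84.0]
force: [1.5, 6.6, 6.1]
grip_width: 0.0005
```

```bash
python3 tb.py 34.5 -0.5 45.8 54 3
```

```text
t 18.7333 tcp(u,lat,z) [52.1 -0.8 72.5] tip [33.  -0.6 56.4] A [26.9 -0.6 63.6] B [39.2 -0.6 49.1]
z axis u,lat,z -0.763 0.007 -0.646 yaxis 0.007 1.0 0.003 F u,lat,z 6.7 0.8 6.1 q [-15.  43. -35.  91.  48. 102. -69.] w 0.00048658518794883845
phi 49.77344974561522
row [0, 0.05, 0.01, 0.17, 0, np.float64(-0.025), 0]
row [0, 0.05, 0.01, 0.17, 0, np.float64(-0.025), 0]
row [0, 0.06, 0.01, 0.17, 0, np.float64(-0.025), 0]
```

Emit:
move_arm(steps=[[0,0.05,0,0.17,0,-0.025,0],[0,0.05,0,0.17,0,-0.025,0],[0,0.05,0,0.17,0,-0.025,0]])

```text
time_s: 18.98
tool_pos: [0.5104, 0.1581, 0.0673]
tool_rot: [179.7, 53.9, 84.0]
force: [3.0, 8.1, 3.8]
grip_width: 0.0005
```

```bash
python3 tb.py 31.5 -0.5 42.9 57 3
```

```text
t 18.9833 tcp(u,lat,z) [50.3 -0.8 67.3] tip [30.1 -0.6 52.6] A [24.5 -0.6 60.3] B [35.7 -0.7 44.9]
z axis u,lat,z -0.808 0.008 -0.589 yaxis 0.008 1.0 0.003 F u,lat,z 8.4 2.1 3.8 q [-17.  46. -34.  90.  49. 104. -70.] w 0.0004611302336938015
phi 53.895808893287985
row [0, 0.02, 0.01, 0.14, 0, np.float64(-0.018), 0]
row [0, 0.02, 0.01, 0.14, 0, np.float64(-0.018), 0]
row [0, 0.02, 0.01, 0.14, 0, np.float64(-0.018), 0]
```

Emit:
move_arm(steps=[[0,0.02,0,0.16,0,-0.02,0],[0,0.02,0,0.16,0,-0.02,0],[0,0.02,0,0.16,0,-0.02,0]])

```text
time_s: 19.23
tool_pos: [0.5101, 0.1561, 0.0635]
tool_rot: [179.7, 57.1, 84.1]
force: [3.0, 11.6, 2.3]
grip_width: 0.0003
```

```bash
python3 tb.py 28.5 -0.5 40 59 3
```

```text
t 19.2333 tcp(u,lat,z) [48.2 -0.9 63.5] tip [27.3 -0.7 49.9] A [22.1 -0.6 57.9] B [32.4 -0.7 41.9]
z axis u,lat,z -0.84 0.01 -0.543 yaxis 0.01 1.0 0.003 F u,lat,z 11.9 1.7 2.3 q [-18.  48. -32.  89.  50. 106. -71.] w 0.00027164127879492414
phi 57.11122786959399
row [0, 0.01, 0.01, 0.13, 0, np.float64(-0.011), 0]
row [0, 0.01, 0.01, 0.13, 0, np.float64(-0.011), 0]
row [0, 0.01, 0.01, 0.13, 0, np.float64(-0.011), 0]
```

Emit:
move_arm(steps=[[0,0.01,0,0.16,0,-0.02,0],[0,0.01,0,0.16,0,-0.02,0],[0,0.01,0,0.16,0,-0.02,0]])

```text
time_s: 19.48
tool_pos: [0.509, 0.1509, 0.0597]
tool_rot: [179.9, 60.6, 84.3]
force: [1.4, 2.9, -1.6]
grip_width: 0.0002
```

```bash
python3 tb.py 25 -0.5 38 62 3
```

```text
t 19.4833 tcp(u,lat,z) [43.  -1.5 59.7] tip [21.2 -1.3 47.4] A [16.6 -1.3 55.7] B [25.9 -1.3 39.2]
z axis u,lat,z -0.872 0.008 -0.49 yaxis 0.009 1.0 0.001 F u,lat,z 3.1 1.1 -1.6 q [-20.  49. -31.  88.  51. 109. -71.] w 0.00022495468821629504
phi 60.64345930758443
row [0, 0.04, 0.03, 0.04, 0, np.float64(-0.008), 0]
row [0, 0.04, 0.03, 0.04, 0, np.float64(-0.008), 0]
row [0, 0.04, 0.03, 0.04, 0, np.float64(-0.008), 0]
```

```bash
python3 tb.py 24.3 -0.5 35.5 61 3;  python3 tb.py 19 -0.5 31 61 4 | tail -4
```

```text
t 19.4833 tcp(u,lat,z) [43.  -1.5 59.7] tip [21.2 -1.3 47.4] A [16.6 -1.3 55.7] B [25.9 -1.3 39.2]
z axis u,lat,z -0.872 0.008 -0.49 yaxis 0.009 1.0 0.001 F u,lat,z 3.1 1.1 -1.6 q [-20.  49. -31.  88.  51. 109. -71.] w 0.00022495468821629504
phi 60.64345930758443
row [0, 0.09, 0.03, 0.1, 0, np.float64(-0.002), 0]
row [0, 0.09, 0.03, 0.1, 0, np.float64(-0.002), 0]
row [0, 0.09, 0.03, 0.1, 0, np.float64(-0.002), 0]
row [0, 0.1, 0.03, 0.25, 0, np.float64(-0.002), 0]
row [0, 0.1, 0.03, 0.25, 0, np.float64(-0.002), 0]
row [0, 0.1, 0.03, 0.25, 0, np.float64(-0.002), 0]
row [0, 0.1, 0.03, 0.25, 0, np.float64(-0.002), 0]
```

Emit:
move_arm(steps=[[0,0.09,0.03,0.1,0,0,0],[0,0.09,0.03,0.1,0,0,0],[0,0.09,0,0.1,0,0,0]])

```text
time_s: 19.73
tool_pos: [0.5088, 0.1466, 0.0573]
tool_rot: [-180.0, 61.0, 84.1]
force: [-0.5, 4.3, 3.8]
grip_width: 0.0007
```

```bash
python3 tb.py 19 -0.5 31 61 4
```

```text
t 19.7333 tcp(u,lat,z) [38.7 -1.2 57.3] tip [16.8 -1.  45.2] A [12.2 -1.  53.5] B [21.4 -1.1 36.9]
z axis u,lat,z -0.875 0.004 -0.485 yaxis 0.005 1.0 -0.0 F u,lat,z 4.2 -0.9 3.8 q [-20.  50. -31.  88.  51. 109. -71.] w 0.0006570265361335296
phi 61.00654018126863
row [0, 0.1, 0.02, 0.12, 0, np.float64(0.0), 0]
row [0, 0.1, 0.02, 0.12, 0, np.float64(0.0), 0]
row [0, 0.1, 0.02, 0.12, 0, np.float64(0.0), 0]
row [0, 0.1, 0.02, 0.12, 0, np.float64(0.0), 0]
```

Emit:
move_arm(steps=[[0,0.08,0,0.12,0,0,0],[0,0.08,0,0.12,0,0,0]])

```text
time_s: 19.9
tool_pos: [0.5091, 0.1463, 0.0557]
tool_rot: [179.9, 60.9, 84.0]
force: [-0.5, 8.4, 6.2]
grip_width: 0.0005
```

Emit:
move_arm(steps=[[0,0,0,0,0,0,0],[0,0,0,0,0,0,0]])

```text
time_s: 20.07
tool_pos: [0.5091, 0.1464, 0.0556]
tool_rot: [179.9, 60.9, 84.0]
force: [0.0, 6.5, 4.4]
grip_width: 0.0005
```

```bash
python3 tb.py 19 -0.5 31 61 4
```

```text
t 20.0667 tcp(u,lat,z) [38.5 -0.9 55.6] tip [16.7 -0.8 43.5] A [12.1 -0.7 51.8] B [21.3 -0.8 35.2]
z axis u,lat,z -0.874 0.006 -0.487 yaxis 0.006 1.0 0.001 F u,lat,z 6.5 -0.7 4.4 q [-20.  50. -31.  88.  52. 108. -72.] w 0.0005137034143159685
phi 60.88228473393934
row [0, 0.06, 0.01, 0.1, 0, np.float64(-0.001), 0]
row [0, 0.06, 0.01, 0.1, 0, np.float64(-0.001), 0]
row [0, 0.06, 0.01, 0.1, 0, np.float64(-0.001), 0]
row [0, 0.06, 0.01, 0.1, 0, np.float64(-0.001), 0]
```

Emit:
move_arm(steps=[[0,-0.05,0,0.09,0,0,0],[0,0,0,0,0,0,0]])

```text
time_s: 20.23
tool_pos: [0.509, 0.1462, 0.0557]
tool_rot: [179.8, 60.8, 84.0]
force: [0.3, 9.8, 4.0]
grip_width: 0.0005
```

Emit:
move_arm(steps=[[0,-0.05,0,0.09,0,0,0],[0,0,0,0,0,0,0]])

```text
time_s: 20.4
tool_pos: [0.509, 0.1461, 0.0557]
tool_rot: [179.8, 60.7, 84.1]
force: [1.5, 10.8, 5.4]
grip_width: 0.0004
```

```bash
python3 st.py; python3 - <<'E'
from h import *
d=cam('wrist','w9.png')
E
```

```text
t 20.4 tcp(u,lat,z) [38.3 -0.9 55.7] tip [16.5 -0.7 43.5] A [11.8 -0.7 51.8] B [21.1 -0.8 35.2]
z axis u,lat,z -0.872 0.008 -0.49 yaxis 0.008 1.0 0.002 F u,lat,z 10.9 0.4 5.4 q [-19.  50. -31.  88.  52. 108. -71.] w 0.00036819904260930946
```

View pics/w9.png

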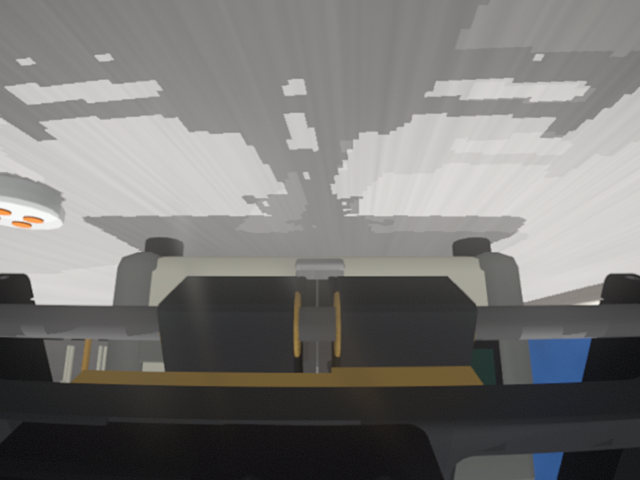

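Emit:
move_arm(steps=[[0,0,0,-1.0,0,0,0],[0,0,0,-3.0,0,0,0],[0,0,0,-3.5,0,0,0],[0,0,0,-3.5,0,0.12,0],[0,0,0,-1.0,0,0.12,0]])

```text
time_s: 20.87
tool_pos: [0.5182, 0.2531, 0.1136]
tool_rot: [-179.8, 46.8, 84.6]
force: [0.2, 0.1, 1.6]
grip_width: 0.0006
```

Emit:
move_arm(steps=[[0,-1,0,-2.0,0,0.12,0],[0,-1,0,-2.0,0,0.12,0],[0,-2,0,-2,0,0.12,0],[0,-2,0,-2,0,0.12,0],[0,-3,0,0,0,0.12,0]])

```text
time_s: 21.28
tool_pos: [0.5175, 0.223, 0.2252]
tool_rot: [179.7, 12.7, 84.3]
force: [0.3, -1.0, 2.1]
grip_width: 0.0003
```

Emit:
move_arm(steps=[[0,-3,0,0,0,0.12,0],[0,-3,0,0,0,0.1,0],[0,-2,0,0,0,0,0],[0,0,0,0,0,0,0],[0,0,0,0,0,0,0]])

```text
time_s: 21.7
tool_pos: [0.5088, 0.1397, 0.2313]
tool_rot: [-179.9, 1.5, 83.8]
force: [0.8, 1.3, -0.2]
grip_width: 0.0005
```

```bash
python3 st.py; python3 - <<'E'
from h import *
d=cam('wrist','w10.png')
E
```

```text
t 21.7 tcp(u,lat,z) [ 31.9  -0.4 231.3] tip [ 31.2  -0.5 206.3] A [ 21.7  -0.5 206.6] B [ 40.7  -0.5 206.1]
z axis u,lat,z -0.026 -0.002 -1.0 yaxis -0.001 1.0 -0.002 F u,lat,z 1.3 0.6 -0.2 q [ 27.   9. -49. 100.   8.  75. -31.] w 0.0005391729673492876
```

View pics/w10.png

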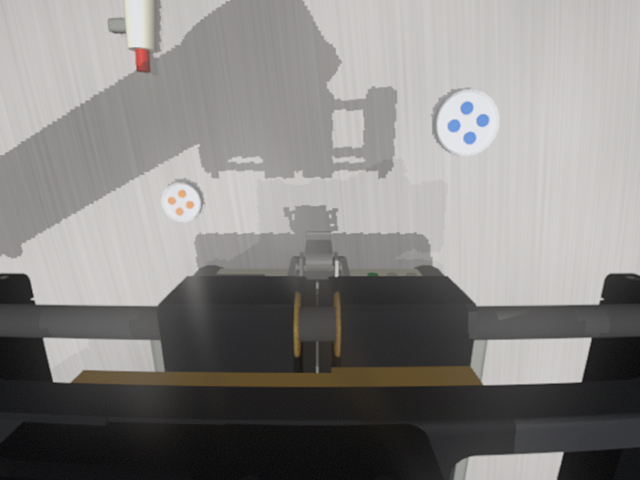

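Emit:
move_arm(steps=[[6,-2.5,0,-0.5,0,0.026,0],[8,-2.5,0,-0.5,0,0,0],[8,0,0,0,0,0,0],[8,0,0,0,0,0,0],[8,0,0,0,0,0,0]])

```text
time_s: 22.17
tool_pos: [0.5032, 0.0961, 0.2414]
tool_rot: [-179.8, -0.2, 84.3]
force: [-1.1, 0.8, -0.3]
grip_width: 0.0262
```

```bash
python3 st.py; python3 - <<'E'
from h import *
import pickle
d=cam('wrist','w11.png');pickle.dump(d,open('w11.pkl','wb'))
cv2.imwrite('pics/g7.png',cv2.resize(d['img'][110:290,220:420],None,fx=3.3,fy=3.3,interpolation=2)[:,:,::-1])
E
```

```text
t 22.1667 tcp(u,lat,z) [-12.1  -1.3 241.4] tip [-12.   -1.4 216.4] A [-21.5  -1.3 216.4] B [ -2.5  -1.4 216.5]
z axis u,lat,z 0.003 -0.003 -1.0 yaxis 0.009 1.0 -0.003 F u,lat,z 0.7 -1.2 -0.3 q [ 32.   5. -48. 101.   3.  75. -22.] w 0.026175099286079126
```

View pics/g7.png

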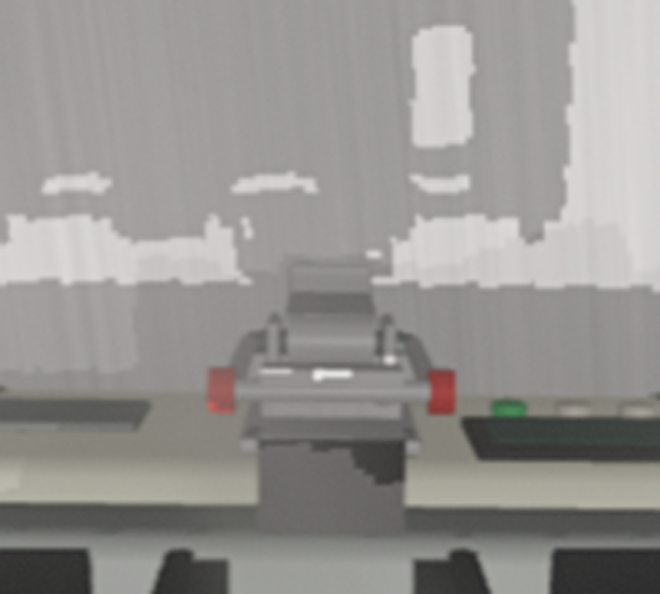

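```bash
python3 - <<'E'
from st import *
import pickle
d=pickle.load(open('w11.pkl','rb'))
for du in (3,5):
  for th in (0,.1,.2,.3):
    r=[]
    for a,b in ((48,16),(48,7),(0,7),(50,16)):
        u=b*np.cos(th)+a*np.sin(th)+du;z=74+b*np.sin(th)-a*np.cos(th)
        P=seat+n*u/1e3;P[2]=z/1e3;r.append(((proj(d,P)[0]-[220,110])*3.3).round(0).tolist())
    print(du,th,r)
for uv,z in [((222,390),.124),((443,390),.124)]:
    p=onz(d,(220+uv[0]/3.3,110+uv[1]/3.3),z);print(((p-seat)@n*1000).round(1))
d8=cam('scene');cv2.imwrite('pics/g8.png',cv2.resize(d8['img'][180:320,290:430],None,fx=4,fy=4,interpolation=2)[:,:,::-1])
E
```

```text
3 0 [[331.0, 266.0], [331.0, 297.0], [332.0, 321.0], [331.0, 265.0]]
3 0.1 [[331.0, 250.0], [331.0, 281.0], [332.0, 322.0], [331.0, 248.0]]
3 0.2 [[332.0, 234.0], [331.0, 265.0], [332.0, 323.0], [332.0, 233.0]]
3 0.3 [[332.0, 220.0], [332.0, 250.0], [332.0, 324.0], [332.0, 217.0]]
5 0 [[331.0, 259.0], [331.0, 290.0], [332.0, 314.0], [331.0, 258.0]]
5 0.1 [[332.0, 243.0], [331.0, 274.0], [332.0, 314.0], [331.0, 241.0]]
5 0.2 [[332.0, 227.0], [331.0, 258.0], [332.0, 315.0], [332.0, 225.0]]
5 0.3 [[332.0, 213.0], [332.0, 243.0], [332.0, 316.0], [332.0, 210.0]]
2.6
3.0
```

View pics/g8.png

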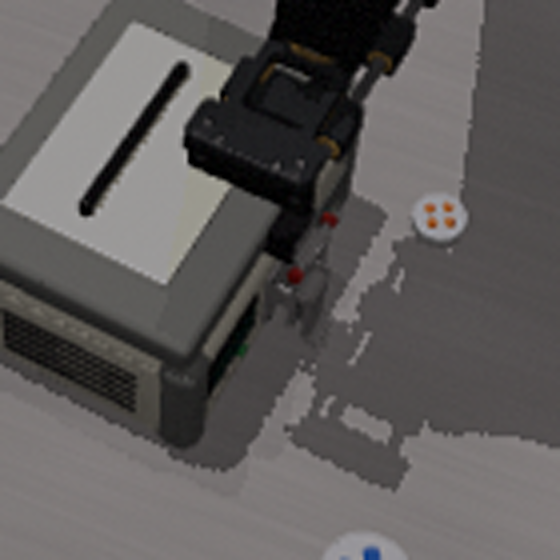

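Emit:
move_arm(steps=[[8,0,0,-1.0,0,0,0],[8,0,0,-1.0,0,0,0],[8,0,0,0,0,0,0],[8,0,0,0,0,0,0],[8,0,0,0,0,0,0]])

```text
time_s: 22.68
tool_pos: [0.5037, 0.0937, 0.2618]
tool_rot: [-179.9, -0.1, 84.1]
force: [-0.3, 0.6, -0.4]
grip_width: 0.0674
```

```bash
python3 - <<'E'
from st import *
d=cam('wrist','w12.png'); print(d['obs']['tool_pos'],d['obs']['force'],d['obs']['joint_velocities'].round(2))
cv2.imwrite('pics/g9.png',cv2.resize(d['img'][110:290,220:420],None,fx=3.3,fy=3.3,interpolation=2)[:,:,::-1])
for du in (3,5):
  for th in (0,.1,.2):
    r=[]
    for a,b in ((48,16),(0,7)):
        u=b*np.cos(th)+a*np.sin(th)+du;z=74+b*np.sin(th)-a*np.cos(th)
        P=seat+n*u/1e3;P[2]=z/1e3;r.append(((proj(d,P)[0]-[220,110])*3.3).round(0).tolist())
    print(du,th,r)
T=cam('top','top1.png')
E
```

```text
[0.50367961 0.09367959 0.26181478] [-0.25275986  0.55642176 -0.42492955] [ 0.11  0.22  0.11  0.66  0.01 -0.05 -0.01]
3 0 [[327.0, 250.0], [328.0, 300.0]]
3 0.1 [[327.0, 235.0], [328.0, 301.0]]
3 0.2 [[328.0, 220.0], [328.0, 302.0]]
5 0 [[327.0, 243.0], [328.0, 293.0]]
5 0.1 [[327.0, 228.0], [328.0, 293.0]]
5 0.2 [[328.0, 213.0], [328.0, 294.0]]
```

View pics/g9.png

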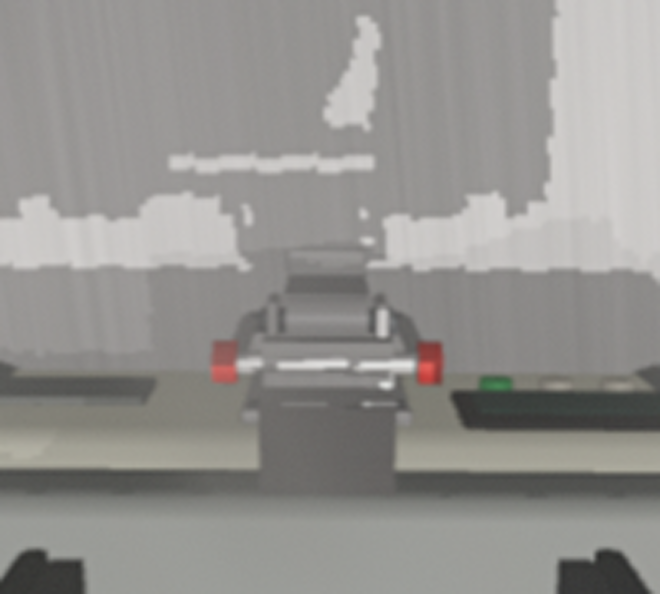

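View pics/top1.png

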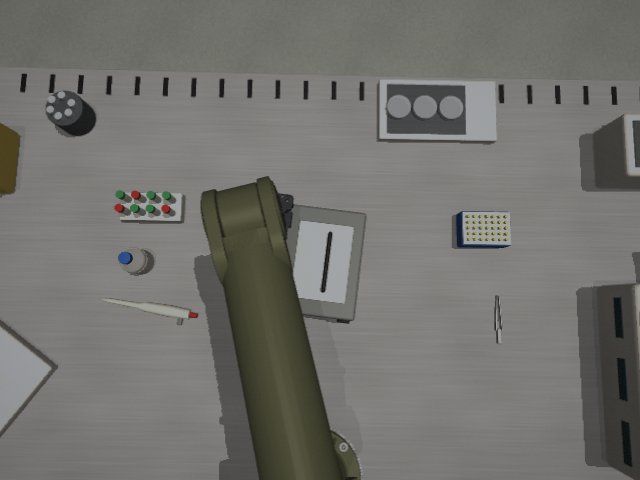

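```bash
python3 -c "
from cell import job
print(job.sign_off())"
```

```text
the job is handed in; nothing more can be done
None
```

The latch is hooked and clamped, and I handed the job in at about 23 s of robot time (limit 67 s). Hand-in gave no verdict.

**Hooking:** I gripped the bail across its red caps with a 10 N grip. I brought the bar in above the lip until it touched the boss at about 5 N. I then backed off about 1.5 mm and lowered it to the groove floor, with at most about 7 N at the wrist. A nudge outward stopped against the lip after about 3.4 mm of total play, so the bar was down in the groove before I let go.

**Pressing the lever:** I pressed it with closed, tilted fingertips until it met a stiff stop.
- The highest force I read while pressing was 18 N. It came from contact too close to the pin, so I moved the contact farther out, and the rest needed 12 N or less.
- The forces were only read at the end of each move, so shorter peaks in between were not seen.

**Last checks:**
- The wrist pictures show the bar between lip and boss.
- The handle end sits where the home position predicts. That is consistent within a few hundredths of a radian, because the pin's position was itself only estimated to about 2 mm.
- I did not measure the lid's draw-down directly.
- In the last pictures both dishes and the other items look where they were at the start.
- The gripper was open in free air with about 0 N on the wrist.

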